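# Hang the ply template on the drop-flap peg

## Task

Take the blue ply template out of the slotted rack and hang it on the empty drop-flap peg of the blue post: slide its slot along the peg so that it lifts the red flap, far enough for the flap to fall shut behind it. Before letting go, draw the template back against the hanging flap with a steady pull of about 0.7 kg (7 N) for half a second to prove that the flap holds, then leave it hanging freely by its slot on the peg. Go gently: never more than 1 kg (10 N) on the flap nor 1.5 kg (15 N) on peg and post together, do not let the template drop, and leave everything else where it is.

Things in the scene. Friction and masses are not known exactly. Their poses are not given: they have to be found in the camera images.
- template: The only blue template: flat painted aluminium plate, 8 mm thick, 150 mm tall, 0.22 to 0.34 kg, upright in one rack groove (which one varies). Origin: middle of the bottom edge; z up the plate, x along its width, y normal to it. Symmetric about z: 130 mm wide up to z = 28 mm, narrowing to 70 mm at z = 78 mm, then 70 mm wide to the top. An upright through slot is on the centre line.
- template_slot (a point): Centre of the template's hanging slot, 93 mm above its bottom edge, mid-thickness. The slot is 18 mm wide (template x) and 30 mm tall (z); above it are 42 mm of full plate. Hung on the peg, this point lies 8 mm below the peg's axis.
- template_grip (a point): Point of the template to grip from above, across the 8 mm thickness: on the centre line, 138 mm above the bottom edge (12 mm below the top edge), mid-thickness.
- rack: Plywood rack fixed to the table, 150 x 230 mm, with three grooves along its own x at y = -70, 0 and +70 mm, each between two cleats 52 mm high over the table; grooves are 12 mm wide, their floor 12 mm above the table. Origin: centre of the underside. Each groove holds one template upright; lift straight up by over 45 mm to clear it.
- stand: Blue square post (40 mm, 235 mm tall) on a dark foot plate 150 x 170 x 12 mm, fixed. Origin: centre of the foot's underside. The empty steel peg, 14 mm diameter, runs level along its +y, axis 200 mm above the table, out of a clamp sleeve (25 mm diameter) that ends at y = 50 mm. A like peg along -y holds a fixed black template: leave it. The black clamp knobs stay as they are.
- peg_sleeve (a point): Point on the empty peg's axis at the mouth of its clamp sleeve (stand y = 50 mm, z = 200 mm); axes as the stand, +y outward along the peg. The peg telescopes and is clamped at a different length each time, not measured: its end (cone from 14 to 6 mm diameter in the last 9 mm) lies 107 to 147 mm and the flap's pivot 78 to 118 mm outward of this point.
- hang_point (a point): One good place for the hung slot's centre: 30 mm outward of the sleeve's mouth, 8 mm below the axis; anywhere between sleeve and flap is as good. With the slot's top edge on the peg the flap falls shut once the plate's middle is some 38 mm inward of the pivot; drawn back, the plate meets the hanging flap with its middle about 10 mm inward of the pivot (some mm either way).
- flap (a joint): Red flap of the empty peg, 6 mm wide, 9 to 12 mm thick along the peg, 30 g, pivoted on the peg's axis 29 mm inward of its end. 0 = hanging straight down, its foot 37 mm below the axis; grows (rad) as it swings towards the post and up, to 1.45 folded into the peg; a stop bars outward swing. It falls by its own weight. The slot's lower edge, pushed inward, swings it up.
- template_black: Bystander: black template in another groove of the rack, 8 x 100 x 150 mm. Origin: middle of its bottom edge.
- template_silver: Bystander: bare aluminium template in another groove, 8 x 120 x 150 mm. Origin: middle of its bottom edge.
- tape: Bystander: roll of yellow tape lying on the green mat, 100 mm diameter, 25 mm high. Origin: centre of its underside.
- roller: Bystander: seam roller with wooden handle, 160 mm long, lying on the green mat. Origin: under its rubber roll.
- spray: Bystander: green spray bottle, 72 mm diameter, 183 mm tall. Origin: centre of its underside.
- cup: Bystander: white plastic cup, 80 mm diameter, 90 mm tall. Origin: centre of its underside.

How it is judged (in metres and radians):
On the way, in this order (a step that is already met when the one before it is completed fails the run):
1. the slot is on the peg and the template lifts the flap (x of template_slot in the frame of stand between -0.008 and 0.008 m and z of template_slot in the frame of stand between 0.18 and 0.21 m and value of joint flap above 0.4 rad and contact force between template and flap above 0.02 N), for 0.02 s.
2. the flap has fallen shut behind the template (x of template_slot in the frame of stand between -0.008 and 0.008 m and z of template_slot in the frame of stand between 0.18 and 0.21 m and y of template_slot in the frame of stand above 0.048 m and y of template_slot in the frame of flap below -0.003 m and value of joint flap below 0.15 rad), for 0.1 s.
3. the template is drawn back against the hanging flap with more than 3 N for 0.4 s (all of step 2 and contact force between template and flap above 3 N), for 0.4 s.
At the end, for the whole second after the job is handed in: The template hangs at rest by its slot on the empty peg between flap and sleeve (slot centre at least 3 mm inward of the pivot): slot centre within 8 mm sideways of the peg's axis and 3 to 14 mm below it, plate within 0.2 rad of upright, and the flap hangs down (under 0.15 rad) outside it (x of template_slot in the frame of stand between -0.008 and 0.008 m and z of template_slot in the frame of stand between 0.186 and 0.197 m and y of template_slot in the frame of stand above 0.048 m and y of template_slot in the frame of flap below -0.003 m and value of joint flap below 0.15 rad and angle between template's own z axis and vertical below 0.2 rad and linear speed of template below 0.03 m/s and angular speed of template below 0.3 rad/s); the robot touches nothing.
It fails at once if the template presses on the post, peg or flap with more than 15 N (contact force between template and stand above 15 N).
It fails at once if the template presses on the flap with more than 10 N (contact force between template and flap above 10 N).
It fails at once if the template falls freely (faster than 0.35 m/s while not held) (contact force between the fingers and template below 0.05 N and linear speed of template above 0.35 m/s).
It fails at once if another template, the tape, roller, spray bottle or cup is moved by more than 25 mm (distance of any of template_black, template_silver, tape, roller, spray, cup from where it was at the start of the episode above 0.025 m).
It also fails if it takes over 67 s, if anything falls off the work surface, if the arm or the gripper's body presses on something with over 40 N, if the wrist force passes 120 N, or if a joint passes its speed limit or range.

## Robot

A 7-joint arm with a two-finger parallel gripper is mounted at the origin on the work surface. World frame = base frame: x ahead of the robot, y to its left, z up, the work surface at z = 0. Lengths are in m, angles in degrees, forces in N, time in s.
With the tool pointing down it reaches from about 0.425 to 0.875 m from the base axis. Payload 4.7 kg.
Tool frame: the origin (TCP) lies midway between the tips of the shut fingers; the grasp point (between the pads) lies 19 mm behind it; z points along the fingers, y is the direction in which the jaws open and shut (so a half turn about z gives the same grasp; the last joint's range is limited). The gripper opens to 85 mm and grips with 20 to 120 N. Pads are 22 mm wide; open, the fingers measure 114 mm over their backs; the gripper's body (76 mm by 85 mm) begins 54 mm behind the grasp point. The pads swing forward as they close: fully open they stand 13 mm farther back than shut.
Start: joints at [-74.192, 18.392, -4.016, 83.108, 1.295, 78.541, -3.26], TCP at [0.168, 0.628, 0.231] pointing down, gripper open.
Joint ranges: [-163.93, 163.93], [-17.29, 119.83], [-79.2, 71.16], [3.27, 140.29], [-89.18, 269.18], [5.43, 117.66], [-154.24, 154.24]. Speed limits (degrees/s): [147.25, 147.25, 180, 180, 180, 180, 180].

## Interface

Orientations are given as a 3x3 rotation matrix whose columns are the frame's x, y, z axes.
In Python, from cell import ctrl gives the robot as it stands.
- The arm moves only by the tool apply_moves, never from a script. Its argument "motion" is a list of rows, each an object with "delta_pos": the shift along the tool's x, y, z normalised to -1 to 1, where 1 is 50 cm, a list of three; "rotation": the turn, a rotation vector about the tool's x, y, z normalised to -1 to 1, where 1 is pi rad, a list of three; "fingers": the opening, from 0 (shut) to 1 (fully open). In form: [{"delta_pos": [tx, ty, tz], "rotation": [wx, wy, wz], "fingers": fingers}, ...]. A call has 1 to 5 rows; each row is the pose to reach, as a shift and turn from the pose commanded when the call began, along the tool's axes at that moment, turning the shorter way round; what a row does not reach only later rows make up. A row lasts 1/10 s, in which the tool goes at most 50 mm and 8.59 degrees, less where a joint would pass 70% of its speed; a pose out of reach is approached as far as the arm can. A call with a number of a shift or a turn outside -1 to 1 is refused whole. A call with a gripper value outside its range is refused whole. The fingers move at their own pace and stop on an object; "squeeze" is the grip in N (left out, the last holds). Time passes only in rows, so rows that repeat a pose let the fingers close. It gives the time, the measured TCP pose, the force and the opening at its end, in the units of the state.
- ctrl.sense(): the state, without advancing time (a new reading comes with each control period).
- ctrl.camera(name): name is "scene" or "top" or "wrist"; returns the picture (400x640x3 uint8, red, green, blue); there is no depth.
- ctrl.camera_model(name): a dict with "camera_matrix" (3x3 intrinsics, pixels), "R" (3x3) and "t" (3): a world point X has camera coordinates R X + t. Camera axes: x right, y down, z forward; pixel columns grow to the right and rows downward; lengths in m; the calibration is good to about 2 mm. A picture is of the moment at which its call begins: read the wrist's pose just before it. camera_model takes no time and is no camera call; for the wrist camera it gives the pose at the moment of the call.
- ctrl.hand_in(): hands the job in, once; it reports no verdict.
The state is a dict: "time_s": time; "joint_pos": joint angles; "dq": joint speeds; "effort": joint torques, N m; "tcp_pos": TCP position; "tool_rot": TCP orientation; "ft_force": force on the tool from outside, world axes, zero at the start; "moment": the same for the moment, N m; "width": finger opening in m.
Only numpy, scipy, OpenCV 4.12 (cv2) and the standard library are available. Lean on these libraries where they do the work, as an engineer would, in place of code of your own. Each camera call takes 0.05 s, during which the arm holds its last target.

## Working session

There is one attempt and no reset: what is moved stays moved. The work goes in short steps, Python scripts to look and compute and a tool call to move; the robot and the scene stay as the last step left them, time stands still between calls to the robot, and variables do not carry over. Pictures are saved under pics/ and viewed, and the job is handed in when it is done.

Besides the shell and the picture viewer there is one more tool, called after "Call:" as a command line: name --argument value ..., lists and objects as JSON in quotes. apply_moves: Moves the arm, as the interface text tells. Scaled input: -1 to 1 covers 50 cm each way for a shift and pi rad each way for a turn. Its arguments: {"type":"object","properties":{"motion":{"type":"array","items":{"type":"object","properties":{"delta_pos":{"type":"array","items":{"type":"number","minimum":-1,"maximum":1}},"rotation":{"type":"array","items":{"type":"number","minimum":-1,"maximum":1}},"fingers":{"type":"number"}}}},"squeeze":{"type":"number"}},"required":["motion"]}

```bash
ls; mkdir -p pics; python3 - <<'E'
from cell import ctrl
import cv2
s=ctrl.sense();print(s)
for n in("scene","top","wrist"):
    m=ctrl.camera_model(n);print(n,m)
    cv2.imwrite(f"pics/a_{n}.png",ctrl.camera(n)[:,:,::-1])
E
```

```text
pics
{'time_s': 0.0, 'joint_pos': array([-74.19318974,  18.43835934,  -4.01766681,  83.17626876,
         1.2954367 ,  78.53983061,  -3.26013311]), 'dq': array([0.0295107 , 0.00281405, 0.00635237, 0.05897969, 0.09785404,
       0.00313452, 0.07286622]), 'effort': array([-7.29276803e-05, -4.93587434e+01, -3.82345822e-01, -3.14336979e+01,
        1.28938974e-02,  1.13891772e-02,  4.71268379e-06]), 'tcp_pos': array([0.16810894, 0.62732266, 0.23021975]), 'tool_rot': array([[-9.65948202e-01,  2.58735213e-01, -3.99597223e-04],
       [ 2.58735504e-01,  9.65946406e-01, -1.86570124e-03],
       [-9.67331074e-05, -1.90556075e-03, -9.99998180e-01]]), 'ft_force': array([-0.0882362 ,  0.36400405,  0.70390022]), 'moment': array([0.01967859, 0.03026936, 0.05095138]), 'width': 0.08531426113710429}
scene {'camera_matrix': array([[396.00650545,   0.        , 320.29144999],
       [  0.        , 396.00650545, 202.7835231 ],
       [  0.        ,   0.        ,   1.        ]]), 'R': array([[-0.16709558,  0.98593821,  0.00221501],
       [ 0.76160116,  0.13050129, -0.6347701 ],
       [-0.62613316, -0.10
[... 173 characters left out ...]
12.70915473, 201.9344395 ],
       [  0.        ,   0.        ,   1.        ]]), 'R': array([[-0.00347595, -0.99998092, -0.00510754],
       [-0.98528689,  0.00429753, -0.17085455],
       [ 0.17087324,  0.00443851, -0.98528302]]), 't': array([0.0058971 , 0.65020942, 1.06642835])}
wrist {'camera_matrix': array([[277.96688874,   0.        , 319.84680026],
       [  0.        , 277.96688874, 202.829659  ],
       [  0.        ,   0.        ,   1.        ]]), 'R': array([[ 2.58990940e-01,  9.65879631e-01, -4.80354589e-04],
       [ 9.17880009e-01, -2.45965434e-01,  3.11443886e-01],
       [ 3.00699155e-01, -8.11020526e-02, -9.50264424e-01]]), 't': array([-0.64928014, -0.03982523,  0.37919206])}
```

View pics/a_scene.png

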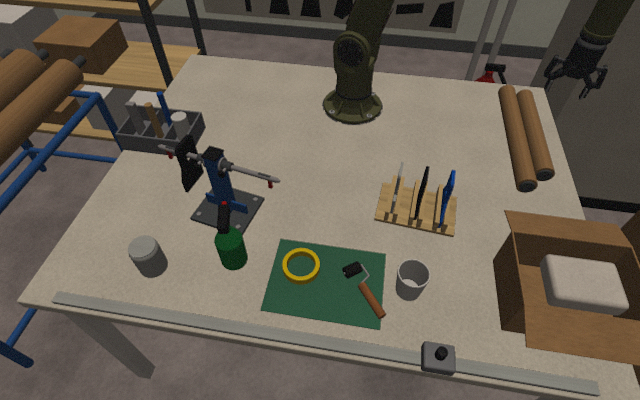

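View pics/a_top.png

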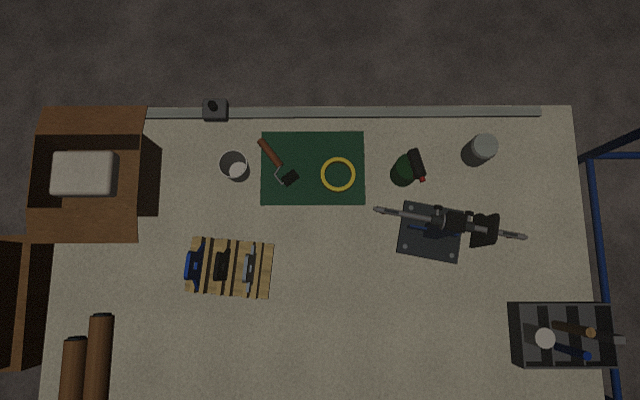

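View pics/a_wrist.png

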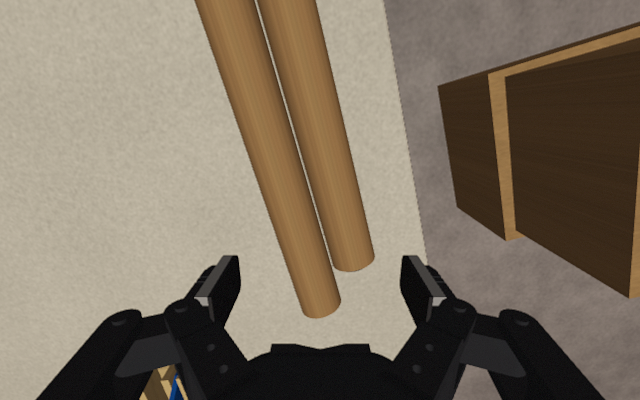

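```bash
python3 - <<'E'
import cv2
a=cv2.imread("pics/a_scene.png");b=cv2.imread("pics/a_top.png")
cv2.imwrite("pics/c1.png",cv2.resize(a[130:260,150:300],None,fx=5,fy=5,interpolation=2)[:600])
cv2.imwrite("pics/c2.png",cv2.resize(a[150:240,370:470],None,fx=6,fy=6,interpolation=2))
cv2.imwrite("pics/c3.png",cv2.resize(b[190:270,365:535],None,fx=4.6,fy=4.6,interpolation=2))
cv2.imwrite("pics/c4.png",cv2.resize(b[225:310,175:285],None,fx=6,fy=6,interpolation=2))
E
```

```text
(no output)
```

View pics/c1.png

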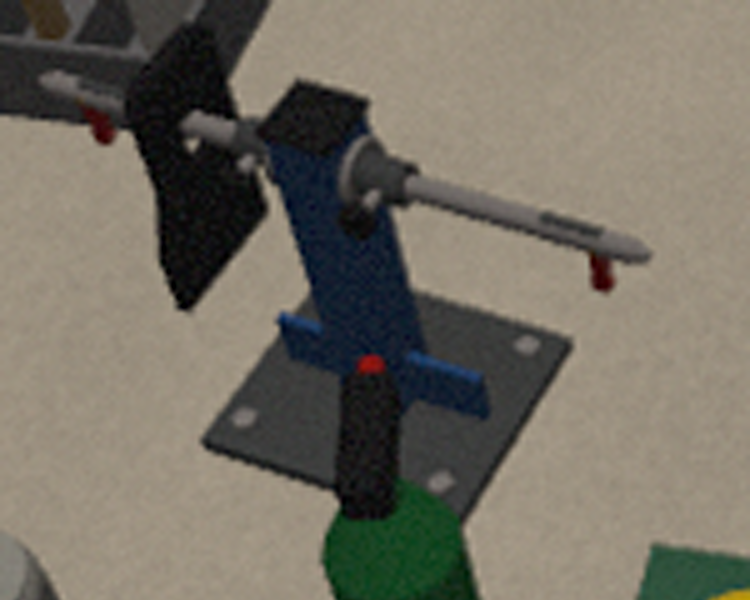

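View pics/c2.png

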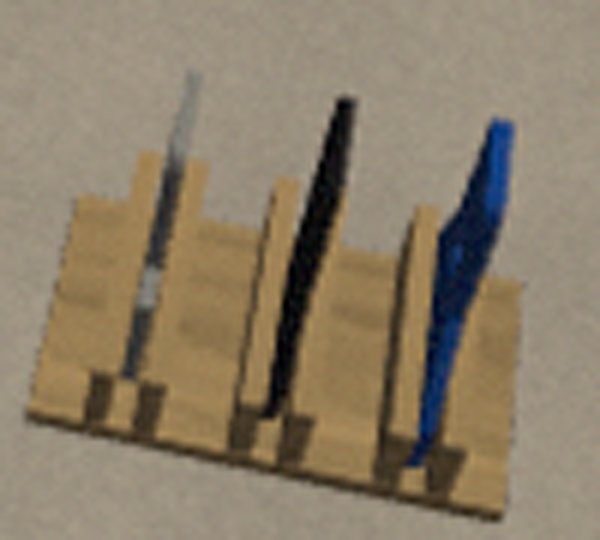

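View pics/c3.png

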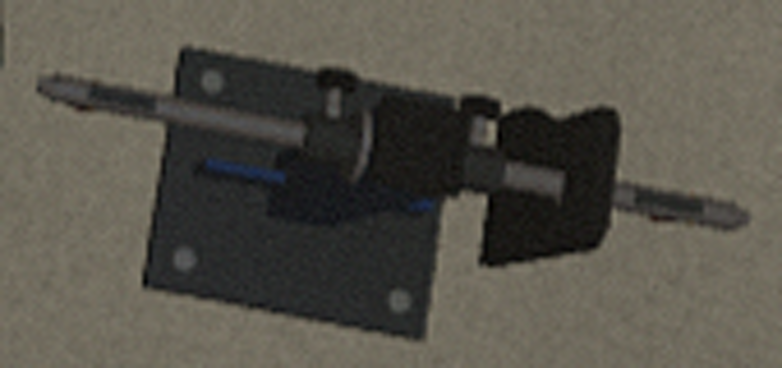

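View pics/c4.png

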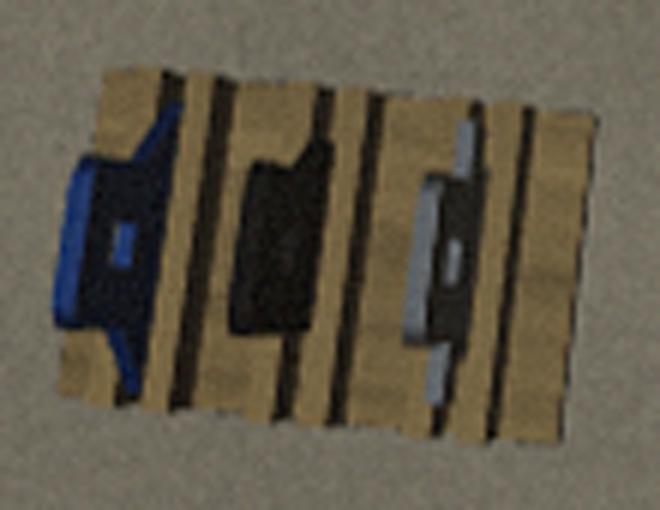

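```bash
cat > h.py <<'E'
import numpy as np, cv2
from cell import ctrl
def ray(n,uv,m=None):
    m=m or ctrl.camera_model(n); R=np.array(m["R"]);t=np.array(m["t"]);K=np.array(m["camera_matrix"])
    d=R.T@np.linalg.solve(K,[uv[0],uv[1],1.]); return -R.T@t, d/np.linalg.norm(d)
def plane(n,uv,z,m=None):
    c,d=ray(n,uv,m); return c+d*(z-c[2])/d[2]
def tri(pairs):
    A=np.zeros((3,3));b=np.zeros(3);L=[]
    for n,uv in pairs:
        c,d=ray(n,uv);P=np.eye(3)-np.outer(d,d);A+=P;b+=P@c;L.append((P,c))
    x=np.linalg.solve(A,b);return x,[np.linalg.norm(P@(x-c)) for P,c in L]
def proj(n,X,m=None):
    m=m or ctrl.camera_model(n);p=np.array(m["camera_matrix"])@(np.array(m["R"])@np.array(X)+m["t"]);return p[:2]/p[2]
E
python3 - <<'E'
from h import *
np.set_printoptions(precision=4,suppress=True)
T=lambda x,y:(x/6+175-.4,y/6+225-.4)
print("blue top",[plane("top",T(*p),.162) for p in((80,158),(104,160),(54,325),(80,328))])
print("silver top",[plane("top",T(*p),.162) for p in((425,175),(443,178),(405,340),(425,343))])
P=lambda x,y:(x/4.6+365-.4,y/4.6+190-.4)
print("peg",[plane("top",P(*p),.2) for p in((40,84),(300,133),(750,217),(225,117))])
print("foot",[plane("top",P(*p),.012) for p in((183,47),(145,287),(424,338))])
S=lambda x,y:(x/5+150-.4,y/5+130-.4)
print("peg scene",[plane("scene",S(*p),.2) for p in((650,255),(410,187),(42,78))])
Q=lambda x,y:(x/6+370-.4,y/6+150-.4)
print("blue scene top",plane("scene",Q(503,120),.162))
print("tip tri",tri([("top",P(40,84)),("scene",S(650,255))]))
print("flap foot",tri([("top",P(85,107)),("scene",S(602,288))]), plane("scene",S(602,288),.163))
print("flap scene",plane("scene",S(602,260),.19))
E
```

```text
blue top [array([0.5132, 0.3179, 0.162 ]), array([0.5124, 0.3082, 0.162 ]), array([0.4472, 0.3249, 0.162 ]), array([0.446 , 0.3145, 0.162 ])]
silver top [array([0.5059, 0.1789, 0.162 ]), array([0.5047, 0.1716, 0.162 ]), array([0.4409, 0.1851, 0.162 ]), array([0.4397, 0.1771, 0.162 ])]
peg [array([ 0.6105, -0.1269,  0.2   ]), array([ 0.5846, -0.2587,  0.2   ]), array([ 0.5409, -0.4838,  0.2   ]), array([ 0.593 , -0.2209,  0.2   ])]
foot [array([ 0.6629, -0.2398,  0.012 ]), array([ 0.5163, -0.2112,  0.012 ]), array([ 0.4854, -0.3769,  0.012 ])]
peg scene [array([ 0.6095, -0.1258,  0.2   ]), array([ 0.5839, -0.2599,  0.2   ]), array([ 0.5378, -0.4835,  0.2   ])]
blue scene top [0.4563 0.3202 0.162 ]
tip tri (array([ 0.6103, -0.1262,  0.2008]), [np.float64(0.0005999749551147197), np.float64(0.0005999749551147077)])
flap foot (array([ 0.6039, -0.1555,  0.163 ]), [np.float64(0.00026097879033308785), np.float64(0.0002609787903330809)]) [ 0.6039 -0.1558  0.163 ]
flap scene [ 0.6082 -0.152   0.19  ]
```

```bash
cat >> h.py <<'E'
from scipy.spatial.transform import Rotation as Ro
def goal(p,a):
    s=ctrl.sense();R=np.array(s["tool_rot"]);a=np.radians(a)
    y=np.array([np.cos(a),np.sin(a),0]);z=np.array([0,0,-1.]);G=np.c_[np.cross(y,z),y,z]
    d=R.T@(np.array(p)-s["tcp_pos"])/.5; w=Ro.from_matrix(R.T@G).as_rotvec()/np.pi
    yaw=np.degrees(np.arctan2(R[1,1],R[0,1]))
    print("t",s["time_s"],"tcp",np.round(s["tcp_pos"],4),"yaw",round(yaw,2),"F",np.round(s["ft_force"],2),"M",np.round(s["moment"],2),"w",round(s["width"],4))
    print("delta",np.round(d,4),"rot",np.round(w,4))
E
python3 - <<'E'
from h import *
goal((.4797,.3164,.23),84.5)
E
```

```text
t 0.15 tcp [0.1682 0.6274 0.2305] yaw 75.0 F [0.15 0.07 0.24] M [ 0.01  0.02 -0.01] w 0.0856
delta [-0.7628 -0.4396  0.0017] rot [-0.0005 -0.     -0.0528]
```

Call:
apply_moves --motion '[{"delta_pos":[-0.7628,-0.4396,0.0],"rotation":[0,0,-0.0528],"fingers":0.5},{"delta_pos":[-0.7628,-0.4396,0.0],"rotation":[0,0,-0.0528],"fingers":0.5},{"delta_pos":[-0.7628,-0.4396,0.0],"rotation":[0,0,-0.0528],"fingers":0.5},{"delta_pos":[-0.7628,-0.4396,0.0],"rotation":[0,0,-0.0528],"fingers":0.5},{"delta_pos":[-0.7628,-0.4396,0.0],"rotation":[0,0,-0.0528],"fingers":0.5}]'

```text
time_s: 0.65
tcp_pos: [0.3463, 0.4494, 0.2312]
tool_rot: [[-0.995, 0.096, -0.0], [0.096, 0.995, -0.0], [0.0, -0.0, -1.0]]
ft_force: [0.3, 0.7, 0.0]
width: 0.0427
```

```bash
python3 - <<'E'
from h import *
goal((.4797,.3164,.23),84.5)
E
```

```text
t 0.65 tcp [0.3463 0.4494 0.2312] yaw 84.51 F [0.32 0.66 0.05] M [ 0.01 -0.05 -0.01] w 0.0427
delta [-0.291  -0.2393  0.0023] rot [-0.     -0.      0.0001]
```

Call:
apply_moves --motion '[{"delta_pos":[-0.291,-0.239,0.0],"rotation":[0,0,0],"fingers":0.5},{"delta_pos":[-0.291,-0.239,0.0],"rotation":[0,0,0],"fingers":0.5},{"delta_pos":[-0.291,-0.239,0.0],"rotation":[0,0,0],"fingers":0.5},{"delta_pos":[-0.291,-0.239,0.0],"rotation":[0,0,0],"fingers":0.5},{"delta_pos":[-0.291,-0.239,0.0],"rotation":[0,0,0],"fingers":0.5}]'

```text
time_s: 1.15
tcp_pos: [0.4835, 0.3115, 0.2312]
tool_rot: [[-0.994, 0.107, 0.002], [0.107, 0.994, -0.003], [-0.003, -0.003, -1.0]]
ft_force: [-0.3, 0.2, 0.4]
width: 0.0426
```

```bash
python3 - <<'E'
from h import *
goal((.4797,.3164,.23),84.5)
cv2.imwrite("pics/b_w.png",ctrl.camera("wrist")[:,:,::-1])
print(proj("wrist",(.4797,.3164,.162)))
E
```

```text
t 1.15 tcp [0.4835 0.3115 0.2312] yaw 83.86 F [-0.27  0.25  0.41] M [-0.03 -0.02  0.02] w 0.0426
delta [0.0086 0.009  0.0024] rot [-0.0009  0.0008 -0.0036]
[321.52522797 214.22155056]
```

View pics/b_w.png

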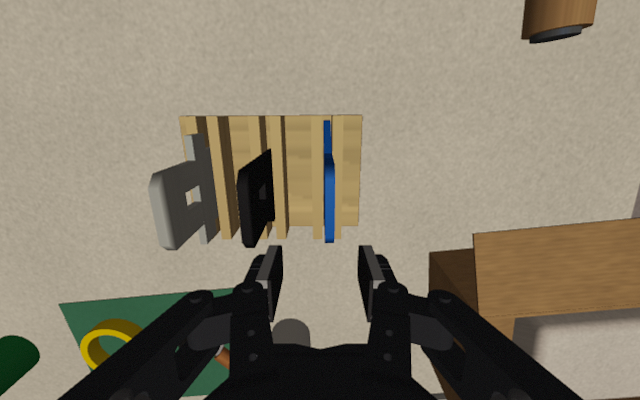

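Call:
apply_moves --motion '[{"delta_pos":[0.0,0.0,0.0],"rotation":[0,0,0],"fingers":0.5},{"delta_pos":[0.0,0.0,0.0],"rotation":[0,0,0],"fingers":0.5}]'

```text
time_s: 1.4
tcp_pos: [0.4772, 0.32, 0.2311]
tool_rot: [[-0.996, 0.093, -0.001], [0.093, 0.996, 0.0], [0.001, 0.0, -1.0]]
ft_force: [0.6, 1.1, -0.7]
width: 0.0424
```

```bash
python3 - <<'E'
from h import *
goal((.4797,.3164,.23),84.5)
m=ctrl.camera_model("wrist")
im=ctrl.camera("wrist")[:,:,::-1];cv2.imwrite("pics/b_w2.png",im)
h=cv2.cvtColor(im,cv2.COLOR_BGR2HSV);k=cv2.inRange(h,(100,120,60),(130,255,255));k[:,:250]=0;k[:,400:]=0
ys,xs=np.nonzero(k)
for y in range(ys.min(),ys.max()+1,8): print(y,xs[ys==y].min(),xs[ys==y].max(),end='; ')
print(ys.min(),ys.max());print(proj("wrist",(.4797,.3164,.162),m))
cv2.imwrite("pics/b_w3.png",cv2.resize(im[100:250,270:390],None,fx=4,fy=4,interpolation=2))
E
```

```text
t 1.4 tcp [0.4772 0.32   0.2311] yaw 84.68 F [ 0.57  1.09 -0.73] M [-0.05  0.01  0.02] w 0.0424
delta [-0.0057 -0.0068  0.0022] rot [ 0.0001 -0.0003  0.001 ]
128 318 322; 136 317 323; 144 317 323; 152 317 323; 160 317 323; Traceback (most recent call last):
  File "<stdin>", line 7, in <module>
    return umr_minimum(a, axis, None, out, keepdims, initial, where)
ValueError: zero-size array to reduction operation minimum which has no identity
```

```bash
python3 - <<'E'
from h import *
im=cv2.imread("pics/b_w2.png")
h=cv2.cvtColor(im,cv2.COLOR_BGR2HSV)
cv2.imwrite("pics/b_w3.png",cv2.resize(im[100:250,270:390],None,fx=4,fy=4,interpolation=2))
goal((.4797,.3164,.23),84.5)
E
```

```text
t 1.45 tcp [0.4772 0.32   0.2312] yaw 84.7 F [ 0.24  0.72 -0.1 ] M [ 0.02 -0.01 -0.03] w 0.0423
delta [-0.0057 -0.0068  0.0023] rot [ 0.0001 -0.0002  0.0011]
```

View pics/b_w3.png

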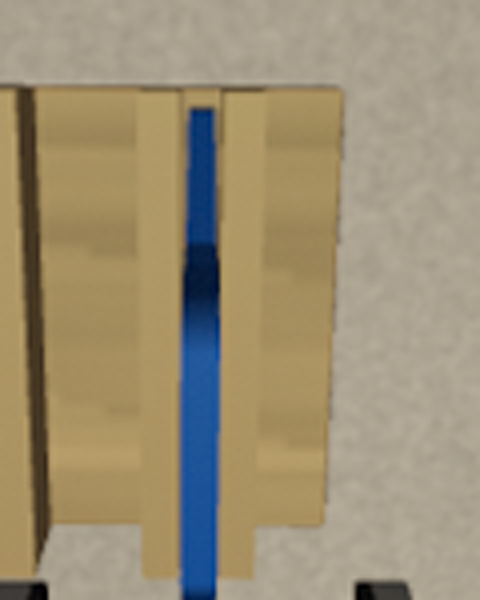

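```bash
python3 - <<'E'
from h import *
im=cv2.imread("pics/b_w2.png")
cv2.imwrite("pics/b_w4.png",cv2.resize(im[160:300,270:390],None,fx=4,fy=4,interpolation=2))
m=ctrl.camera_model("wrist")
for uv in((315.3,240),(324.3,240),(315.8,185),(324.8,185)): print(np.round(plane("wrist",uv,.162,m),4))
E
```

```text
[0.4985 0.3143 0.162 ]
[0.4992 0.3218 0.162 ]
[0.4513 0.3193 0.162 ]
[0.452  0.3263 0.162 ]
```

View pics/b_w4.png

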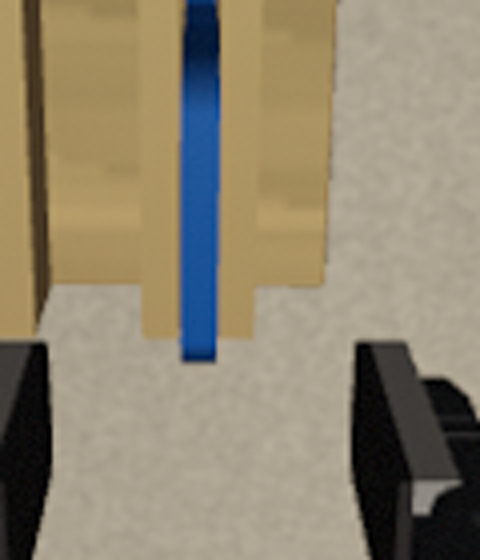

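Call:
apply_moves --motion '[{"delta_pos":[0.0,0.0,0.05],"rotation":[0,0,0],"fingers":0.5},{"delta_pos":[0.0,0.0,0.1],"rotation":[0,0,0],"fingers":0.5},{"delta_pos":[0.0,0.0,0.15],"rotation":[0,0,0],"fingers":0.4},{"delta_pos":[0.0,0.0,0.19],"rotation":[0,0,0],"fingers":0.35},{"delta_pos":[0.0,0.0,0.2],"rotation":[0,0,0],"fingers":0.3}]'

```text
time_s: 1.95
tcp_pos: [0.4761, 0.3186, 0.1287]
tool_rot: [[-0.996, 0.093, -0.004], [0.093, 0.996, -0.003], [0.004, -0.003, -1.0]]
ft_force: [-0.5, 0.2, 0.2]
width: 0.0253
```

Call:
apply_moves --motion '[{"delta_pos":[0.0,0.0,0.0],"rotation":[0,0,0],"fingers":0.2},{"delta_pos":[0.0,0.0,0.0],"rotation":[0,0,0],"fingers":0.2},{"delta_pos":[0.0,0.0,0.0],"rotation":[0,0,0],"fingers":0.2}]'

```text
time_s: 2.25
tcp_pos: [0.4792, 0.3191, 0.1328]
tool_rot: [[-0.995, 0.095, 0.002], [0.095, 0.995, 0.002], [-0.002, 0.002, -1.0]]
ft_force: [-0.7, 0.3, -0.5]
width: 0.0176
```

```bash
python3 - <<'E'
from h import *
goal((.478,.320,.131),84.5)
im=ctrl.camera("wrist")[:,:,::-1];cv2.imwrite("pics/c_w.png",cv2.resize(im[200:400,200:440],None,fx=3,fy=3))
E
```

```text
t 2.25 tcp [0.4792 0.3191 0.1328] yaw 84.53 F [-0.66  0.31 -0.45] M [-0.02  0.03  0.07] w 0.0176
delta [0.0026 0.0015 0.0037] rot [0.0006 0.0006 0.0002]
```

View pics/c_w.png

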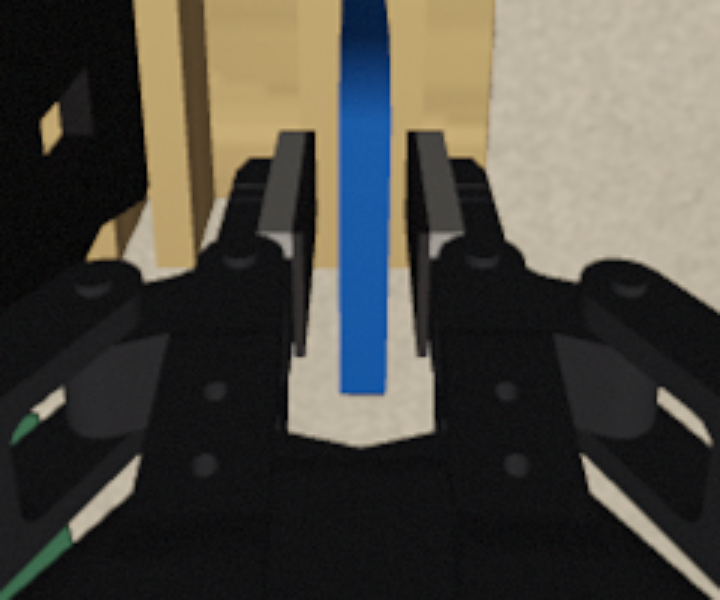

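Call:
apply_moves --motion '[{"delta_pos":[0.0,0.0,0.002],"rotation":[0,0,0],"fingers":0},{"delta_pos":[0.0,0.0,0.002],"rotation":[0,0,0],"fingers":0},{"delta_pos":[0.0,0.0,0.002],"rotation":[0,0,0],"fingers":0},{"delta_pos":[0.0,0.0,0.002],"rotation":[0,0,0],"fingers":0}]' --squeeze 80

```text
time_s: 2.7
tcp_pos: [0.4795, 0.3191, 0.132]
tool_rot: [[-0.995, 0.096, 0.002], [0.096, 0.995, 0.002], [-0.002, 0.002, -1.0]]
ft_force: [-0.2, 0.6, 6.1]
width: 0.0066
```

Call:
apply_moves --motion '[{"delta_pos":[0.0,0.0,-0.02],"rotation":[0,0,0],"fingers":0},{"delta_pos":[0.0,0.0,-0.05],"rotation":[0,0,0],"fingers":0},{"delta_pos":[0.0,0.0,-0.09],"rotation":[0,0,0],"fingers":0},{"delta_pos":[0.0,0.0,-0.13],"rotation":[0,0,0],"fingers":0},{"delta_pos":[0.0,0.0,-0.17],"rotation":[0,0,0],"fingers":0}]'

```text
time_s: 3.2
tcp_pos: [0.4784, 0.318, 0.2169]
tool_rot: [[-0.995, 0.096, 0.0], [0.096, 0.995, -0.0], [-0.0, -0.0, -1.0]]
ft_force: [0.4, -0.6, -2.4]
width: 0.0066
```

Call:
apply_moves --motion '[{"delta_pos":[0.0,0.0,-0.02],"rotation":[0,0,0],"fingers":0},{"delta_pos":[0.0,0.0,-0.05],"rotation":[0,0,0],"fingers":0},{"delta_pos":[0.0,0.0,-0.08],"rotation":[0,0,0],"fingers":0},{"delta_pos":[0.0,0.0,-0.1],"rotation":[0,0,0],"fingers":0},{"delta_pos":[0.0,0.0,-0.1],"rotation":[0,0,0],"fingers":0}]'

```text
time_s: 3.7
tcp_pos: [0.4793, 0.3188, 0.2672]
tool_rot: [[-0.995, 0.096, 0.002], [0.096, 0.995, 0.002], [-0.002, 0.002, -1.0]]
ft_force: [-0.8, -0.4, -1.7]
width: 0.0064
```

```bash
python3 - <<'E'
from h import *
goal((.478,.320,.25),84.5)
for n in("scene","top"):cv2.imwrite(f"pics/d_{n}.png",ctrl.camera(n)[:,:,::-1])
E
```

```text
t 3.7 tcp [0.4793 0.3188 0.2672] yaw 84.5 F [-0.76 -0.36 -1.69] M [-0.04  0.02  0.04] w 0.0064
delta [0.0029 0.002  0.0344] rot [0.0007 0.0007 0.    ]
```

View pics/d_scene.png

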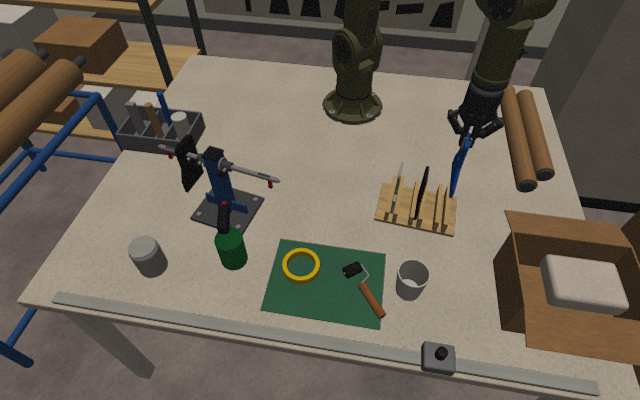

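```bash
python3 - <<'E'
import cv2
a=cv2.imread("pics/d_scene.png");b=cv2.imread("pics/d_top.png")
cv2.imwrite("pics/d1.png",cv2.resize(a[110:210,430:510],None,fx=6,fy=6,interpolation=2))
cv2.imwrite("pics/d2.png",cv2.resize(b[200:300,120:220],None,fx=6,fy=6,interpolation=2))
E
```

```text
(no output)
```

View pics/d1.png

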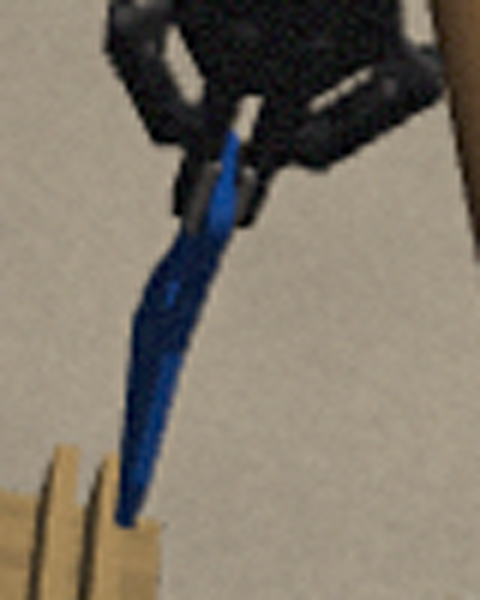

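View pics/d2.png

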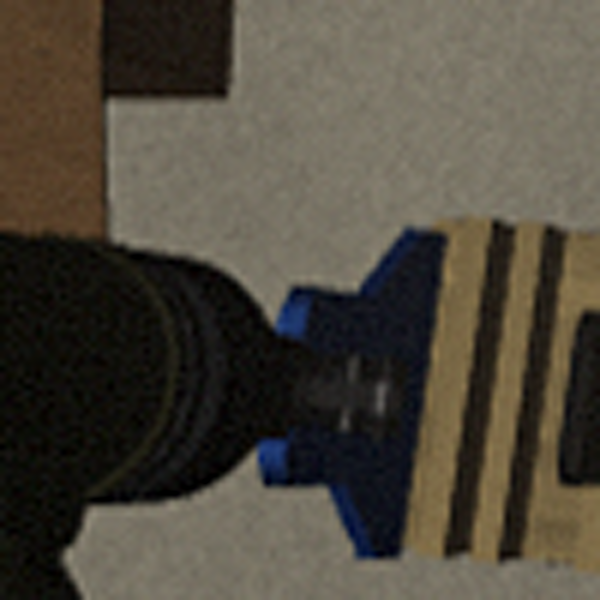

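```bash
python3 - <<'E'
from h import *
np.set_printoptions(precision=4,suppress=True)
s=ctrl.sense();R=s["tool_rot"]
T=lambda x,y:(x/6+120-.42,y/6+200-.42)
for z,ps in((.297,((311,292),(286,487))),(.297,((285,288),(259,483))),(.147,((445,232),(401,557))),(.175,((408,229),(360,557)))):
    a,b=[plane("top",T(*p),z) for p in ps]; mid=(a+b)/2
    print(a,b,np.linalg.norm(a-b),np.degrees(np.arctan2((a-b)[1],(a-b)[0])),"mid in tool",R.T@(mid-s["tcp_pos"]))
E
```

```text
[0.5115 0.3096 0.297 ] [0.4448 0.3144 0.297 ] 0.06688528460381174 -4.094287980952068 mid in tool [-0.0003 -0.0063 -0.032 ]
[0.513  0.3188 0.297 ] [0.4462 0.3238 0.297 ] 0.06694088122622067 -4.284186147253282 mid in tool [-0.0008  0.0031 -0.032 ]
[0.545  0.3099 0.147 ] [0.4147 0.3214 0.147 ] 0.13085453373905195 -5.0003117797193735 mid in tool [-0.0017 -0.0025  0.118 ]
[0.5439 0.3162 0.175 ] [0.4159 0.3285 0.175 ] 0.12854991839311117 -5.4777682862769845 mid in tool [-0.0011  0.0042  0.09  ]
```

```bash
python3 - <<'E'
from h import *
np.set_printoptions(precision=4,suppress=True)
im=cv2.imread("pics/a_scene.png")
h=cv2.cvtColor(im,cv2.COLOR_BGR2HSV);k=cv2.inRange(h,(50,100,20),(80,255,255));k[:,:200]=0;k[:,252:]=0
ys,xs=np.nonzero(k);print(xs.min(),xs.max(),ys.min(),ys.max())
print("spray bottom front",plane("scene",((xs.min()+xs.max())/2,ys.max()),0))
print("top",plane("top",(417,160),.18),plane("top",(402,183),.1))
goal((.615,-.097,.30),78.9)
goal((.479,.319,.30),78.9)
E
```

```text
215 246 210 269
spray bottom front [ 0.7698 -0.2391  0.    ]
top [ 0.7321 -0.2398  0.18  ] [ 0.6922 -0.2171  0.1   ]
t 3.8 tcp [0.4784 0.3183 0.265 ] yaw 84.51 F [ 0.26  0.34 -1.53] M [ 0.01  0.02 -0.02] w 0.0068
delta [-0.3514 -0.8007 -0.0698] rot [-0.0001 -0.0001  0.0312]
t 3.8 tcp [0.4784 0.3183 0.265 ] yaw 84.51 F [ 0.26  0.34 -1.53] M [ 0.01  0.02 -0.02] w 0.0068
delta [-0.001   0.0015 -0.0699] rot [-0.0001 -0.0001  0.0312]
```

Call:
apply_moves --motion '[{"delta_pos":[0,0,-0.09],"rotation":[0,0,0],"fingers":0},{"delta_pos":[-0.015,-0.04,-0.09],"rotation":[0,0,0.0312],"fingers":0},{"delta_pos":[-0.04,-0.1,-0.09],"rotation":[0,0,0.0312],"fingers":0},{"delta_pos":[-0.075,-0.18,-0.09],"rotation":[0,0,0.0312],"fingers":0},{"delta_pos":[-0.11,-0.26,-0.09],"rotation":[0,0,0.0312],"fingers":0}]'

```text
time_s: 4.3
tcp_pos: [0.5206, 0.1825, 0.3092]
tool_rot: [[-0.982, 0.191, -0.001], [0.191, 0.982, -0.001], [0.001, -0.001, -1.0]]
ft_force: [0.5, -0.4, -1.0]
width: 0.0068
```

```bash
python3 - <<'E'
from h import *
goal((.615,-.097,.30),78.9)
E
```

```text
t 4.3 tcp [0.5206 0.1825 0.3092] yaw 78.98 F [ 0.51 -0.43 -1.04] M [-0.02 -0.13 -0.04] w 0.0068
delta [-0.2922 -0.5126  0.0186] rot [-0.0004 -0.0004  0.0004]
```

Call:
apply_moves --motion '[{"delta_pos":[-0.05,-0.08,0],"rotation":[0,0,0],"fingers":0},{"delta_pos":[-0.095,-0.16,0],"rotation":[0,0,0],"fingers":0},{"delta_pos":[-0.14,-0.24,0],"rotation":[0,0,0],"fingers":0},{"delta_pos":[-0.185,-0.32,0],"rotation":[0,0,0],"fingers":0},{"delta_pos":[-0.22,-0.39,0],"rotation":[0,0,0],"fingers":0}]'

```text
time_s: 4.8
tcp_pos: [0.5912, -0.0317, 0.3093]
tool_rot: [[-0.981, 0.194, -0.001], [0.194, 0.981, -0.001], [0.001, -0.001, -1.0]]
ft_force: [0.5, 0.9, -2.9]
width: 0.0062
```

Call:
apply_moves --motion '[{"delta_pos":[-0.03,-0.05,0],"rotation":[0,0,0],"fingers":0},{"delta_pos":[-0.05,-0.08,0],"rotation":[0,0,0],"fingers":0},{"delta_pos":[-0.06,-0.1,0],"rotation":[0,0,0],"fingers":0},{"delta_pos":[-0.06,-0.1,0],"rotation":[0,0,0],"fingers":0},{"delta_pos":[-0.06,-0.1,0],"rotation":[0,0,0],"fingers":0}]'

```text
time_s: 5.3
tcp_pos: [0.6108, -0.0824, 0.3097]
tool_rot: [[-0.981, 0.192, -0.001], [0.192, 0.981, 0.001], [0.001, 0.001, -1.0]]
ft_force: [0.6, 0.7, -2.3]
width: 0.0067
```

```bash
python3 - <<'E'
from h import *
goal((.617,-.087,.222),78.9)
E
```

```text
t 5.3 tcp [ 0.6108 -0.0824  0.3097] yaw 78.95 F [ 0.64  0.69 -2.34] M [-0.01 -0.03  0.02] w 0.0067
delta [-0.0142 -0.0067  0.1755] rot [ 0.0003 -0.0004  0.0003]
```

Call:
apply_moves --motion '[{"delta_pos":[-0.005,0,0.04],"rotation":[0,0,0],"fingers":0},{"delta_pos":[-0.01,0,0.09],"rotation":[0,0,0],"fingers":0},{"delta_pos":[-0.014,0,0.14],"rotation":[0,0,0],"fingers":0},{"delta_pos":[-0.014,0,0.165],"rotation":[0,0,0],"fingers":0},{"delta_pos":[-0.014,0,0.175],"rotation":[0,0,0],"fingers":0}]'

```text
time_s: 5.8
tcp_pos: [0.6171, -0.0833, 0.2214]
tool_rot: [[-0.982, 0.191, -0.003], [0.191, 0.982, 0.001], [0.003, 0.0, -1.0]]
ft_force: [-1.0, 0.4, -2.0]
width: 0.0067
```

Call:
apply_moves --motion '[{"delta_pos":[0,0,0],"rotation":[0,0,0],"fingers":0},{"delta_pos":[0,0,0],"rotation":[0,0,0],"fingers":0},{"delta_pos":[0,0,0],"rotation":[0,0,0],"fingers":0},{"delta_pos":[0,0,0],"rotation":[0,0,0],"fingers":0}]'

```text
time_s: 6.2
tcp_pos: [0.6184, -0.0852, 0.2239]
tool_rot: [[-0.981, 0.193, 0.002], [0.193, 0.981, 0.0], [-0.002, 0.0, -1.0]]
ft_force: [-1.1, 0.4, -1.8]
width: 0.0068
```

```bash
python3 - <<'E'
from h import *
goal((.617,-.087,.222),78.9)
for n in("scene","top","wrist"):cv2.imwrite(f"pics/e_{n}.png",ctrl.camera(n)[:,:,::-1])
a=cv2.imread("pics/e_scene.png");b=cv2.imread("pics/e_top.png")
cv2.imwrite("pics/e1.png",cv2.resize(a[110:230,200:330],None,fx=5,fy=5,interpolation=2))
cv2.imwrite("pics/e2.png",cv2.resize(b[150:260,320:450],None,fx=5.4,fy=5.4,interpolation=2))
goal((.617,-.087,.222),78.9)
E
```

```text
t 6.2 tcp [ 0.6184 -0.0852  0.2239] yaw 78.89 F [-1.09  0.37 -1.81] M [ 0.01 -0.01  0.01] w 0.0068
delta [ 0.002  -0.0041  0.0037] rot [ 0.0001  0.0005 -0.0001]
t 6.35 tcp [ 0.6181 -0.0852  0.2233] yaw 78.88 F [-0.62 -0.17 -2.67] M [-0.   -0.01 -0.07] w 0.0062
delta [ 0.0014 -0.004   0.0025] rot [ 0.0001  0.0002 -0.0001]
```

View pics/e1.png

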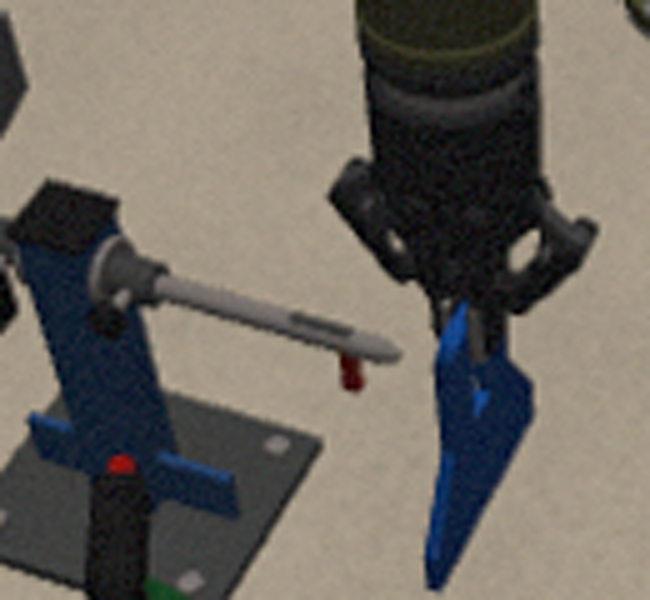

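View pics/e2.png

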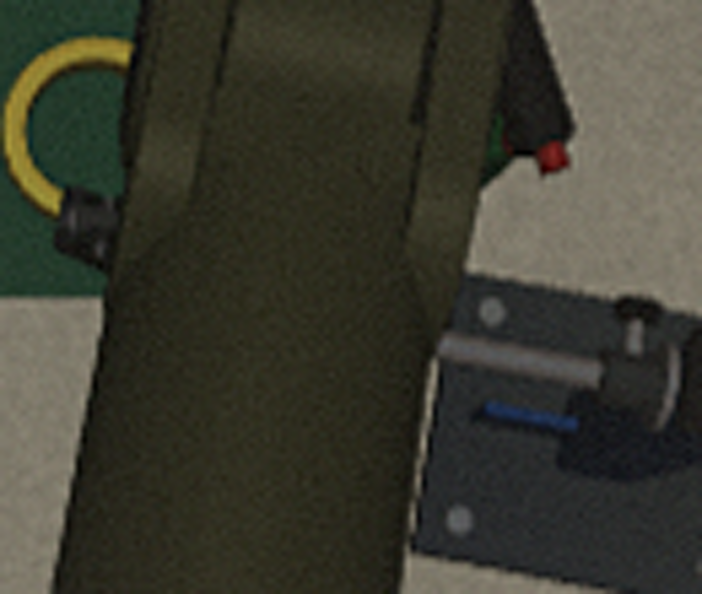

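View pics/e_wrist.png

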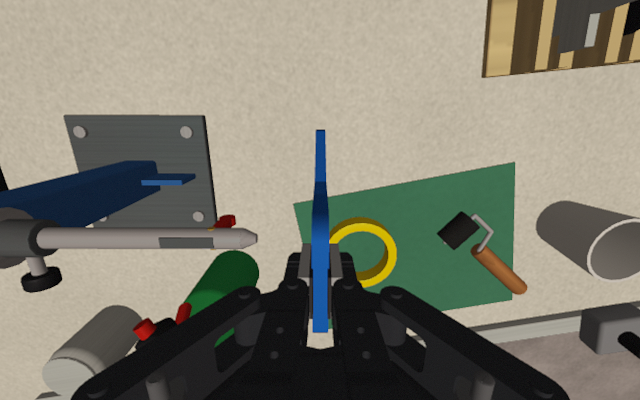

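```bash
python3 - <<'E'
from h import *
np.set_printoptions(precision=4,suppress=True)
s=ctrl.sense();R=s["tool_rot"];t=s["tcp_pos"]
im=cv2.imread("pics/e_wrist.png")
for x in (60,100,140,220,235,245,252):
    c=im[222:256,x].astype(int).sum(1); print(x,c)
tl=lambda p:R.T@(np.array(p)-t)
for uv in((60,238.5),(140,238.5),(256,239)): p=plane("wrist",uv,.2);print(p,"tool",tl(p))
print("TCPline",proj("wrist",t+[0,0,.2-t[2]]))
cv2.imwrite("pics/e3.png",cv2.resize(im[120:345,250:390],None,fx=2.6,fy=2.6,interpolation=2))
cv2.imwrite("pics/e4.png",cv2.resize(im[200:270,0:270],None,fx=2.9,fy=2.9,interpolation=2))
for X in (0,.035,-.035):
  print(X,proj("wrist",t+R@np.array([X,0,-.031])))
for X in (.065,-.065): print(proj("wrist",t+R@np.array([X,0,.120])),proj("wrist",t+R@np.array([X,0,.092])))
E
```

```text
60 [103 109 102  90  84 154 221 263 296 320 345 365 377 395 412 423 427 428
 430 429 429 424 423 417 402 373 409 527 551 541 534 529 530 532]
100 [234 240 243 247 240 202 213 257 292 318 346 365 375 393 409 423 426 428
 428 429 430 426 423 420 403 377 364 515 554 545 547 553 546 542]
140 [245 247 253 254 250 208 212 255 289 316 344 361 376 390 409 422 428 429
 429 429 427 427 428 419 408 381 369 496 530 526 528 533 542 548]
220 [101 101 104 101  99 119 195 252 285 311 342 360 378 393 406 424 432 436
 438 437 432 430 425 421 409 391 338 509 558 550 560 402 135  82]
235 [227 173 361 538 578 471 280 241 280 308 338 360 377 390 406 423 434 439
 440 443 435 426 427 419 414 393 353 351 226  88  95 105 104  98]
245 [563 556 547 544 541 549 396 198 230 276 313 346 364 371 382 394 415 419
 423 422 414 406 398 390 345 365 512 547 550 561 421 180  90  92]
252 [541 548 559 563 552 542 540 542 557 486 290 230 294 330 366 383 399 418
 426 421 408 388 384 513 549 545 539 540 540 539 532 541 539 553]
[ 0.5838 -0.2513  0.2   ] tool [ 0.0016 -0.1696  0.0232]
[ 0.5939 -0.2001  0.2   ] tool [ 0.0016 -0.1175  0.0232]
[ 0.6089 -0.1259  0.2   ] tool [ 0.0011 -0.0418  0.0232]
TCPline [319.9209 240.5137]
0 [320.1035 291.4056]
0.035 [320.1106 222.2039]
-0.035 [320.0975 349.9414]
[319.7597 129.2335] [319.7919 131.2833]
[319.7963 256.0467] [319.8273 270.3923]
```

View pics/e3.png

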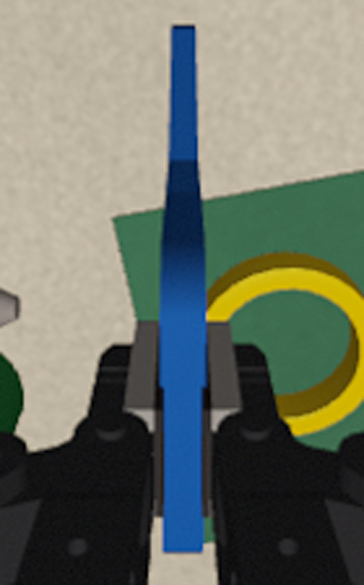

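View pics/e4.png

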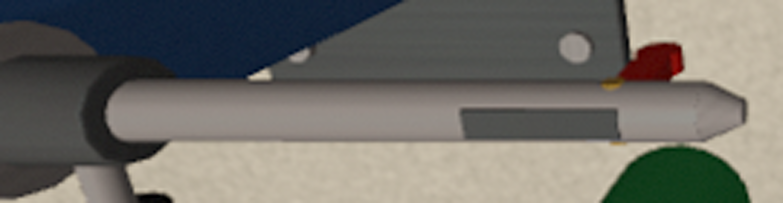

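```bash
python3 - <<'E'
from h import *
np.set_printoptions(precision=2,suppress=True)
s=ctrl.sense();R=s["tool_rot"];t=s["tcp_pos"]
for X,Z in ((-.035,-.031),(-.035,-.02),(-.025,-.031),(-.035,.042),(-.065,.092),(-.065,.12),(.035,-.031),(.035,.042),(.065,.092),(.065,.12)):
  P=t+R@np.array([X,0,Z]); q=proj("scene",P)
  print(X,Z,"wrist",proj("wrist",P),"scenecrop",(q+.4-[200,110])*5)
P=t+R@np.array([0,0,0]);print("TCP scene",(proj("scene",P)-[200,110])*5)
E
```

```text
-0.035 -0.031 wrist [320.1  349.94] scenecrop [440.48 351.91]
-0.035 -0.02 wrist [320.06 333.55] scenecrop [441.91 367.73]
-0.025 -0.031 wrist [320.1  334.16] scenecrop [449.03 337.33]
-0.035 0.042 wrist [319.9  271.56] scenecrop [449.49 451.79]
-0.065 0.092 wrist [319.83 270.39] scenecrop [431.51 557.38]
-0.065 0.12 wrist [319.8  256.05] scenecrop [435.01 589.77]
0.035 -0.031 wrist [320.11 222.2 ] scenecrop [498.12 253.58]
0.035 0.042 wrist [319.88 181.66] scenecrop [503.6  354.81]
0.065 0.092 wrist [319.79 131.28] scenecrop [528.04 379.12]
0.065 0.12 wrist [319.76 129.23] scenecrop [529.41 412.74]
TCP scene [471.08 343.82]
```

Call:
apply_moves --motion '[{"delta_pos":[0.004,-0.01,0],"rotation":[0,0,0],"fingers":0},{"delta_pos":[0.004,-0.025,0],"rotation":[0,0,0],"fingers":0},{"delta_pos":[0.004,-0.045,0],"rotation":[0,0,0],"fingers":0},{"delta_pos":[0.004,-0.055,0],"rotation":[0,0,0],"fingers":0},{"delta_pos":[0.004,-0.06,0],"rotation":[0,0,0],"fingers":0}]'

```text
time_s: 6.85
tcp_pos: [0.6098, -0.1158, 0.2229]
tool_rot: [[-0.981, 0.195, 0.0], [0.195, 0.981, -0.0], [-0.0, -0.0, -1.0]]
ft_force: [-0.6, 0.4, -0.7]
width: 0.0066
```

Call:
apply_moves --motion '[{"delta_pos":[0,0,0],"rotation":[0,0,0],"fingers":0},{"delta_pos":[0,0,0],"rotation":[0,0,0],"fingers":0},{"delta_pos":[0,0,0],"rotation":[0,0,0],"fingers":0},{"delta_pos":[0,0,0],"rotation":[0,0,0],"fingers":0}]'

```text
time_s: 7.25
tcp_pos: [0.6103, -0.1136, 0.2228]
tool_rot: [[-0.981, 0.192, 0.0], [0.192, 0.981, 0.0], [0.0, 0.0, -1.0]]
ft_force: [-0.1, -0.1, -2.3]
width: 0.0066
```

```bash
cat >> h.py <<'E'
def snap(tag,yw=78.9,ns=("scene","wrist")):
    goal((.617,-.087,.222),yw)
    for n in ns:cv2.imwrite(f"pics/{tag}_{n}.png",ctrl.camera(n)[:,:,::-1])
    if "scene" in ns:
        a=cv2.imread(f"pics/{tag}_scene.png");cv2.imwrite(f"pics/{tag}1.png",cv2.resize(a[130:230,180:310],None,fx=6,fy=6,interpolation=2))
    s=ctrl.sense();R=s["tool_rot"];t=s["tcp_pos"]
    b=cv2.imread(f"pics/{tag}_wrist.png");cv2.imwrite(f"pics/{tag}2.png",cv2.resize(b[120:345,120:420],None,fx=2.6,fy=2.6,interpolation=2))
    return s
E
python3 - <<'E'
from h import *
s=snap("f")
print([np.round(plane("wrist",(u,238),.2),4) for u in(100,200)])
E
```

```text
t 7.25 tcp [ 0.6103 -0.1136  0.2228] yaw 78.93 F [-0.15 -0.13 -2.31] M [-0.03  0.02 -0.02] w 0.0066
delta [-0.003   0.0548  0.0016] rot [ 0.0001 -0.      0.0002]
[array([ 0.5806, -0.2538,  0.2   ]), array([ 0.5932, -0.19  ,  0.2   ])]
```

View pics/f1.png

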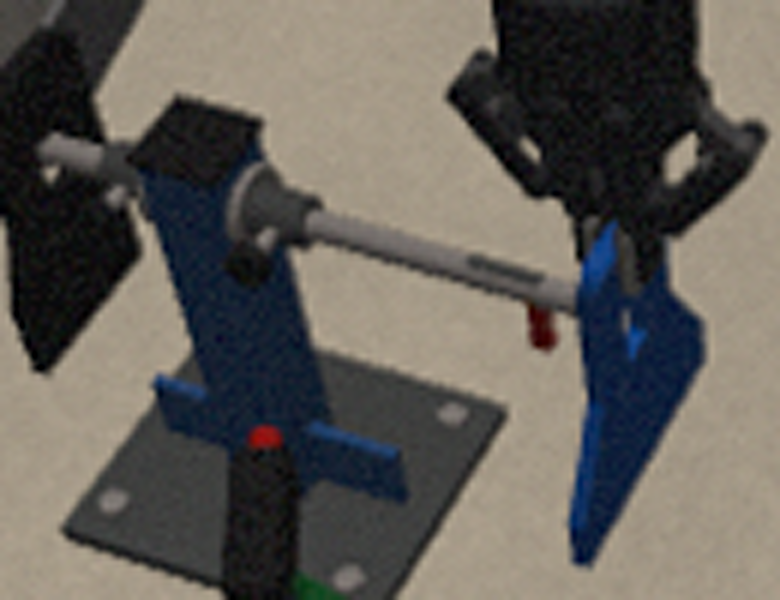

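View pics/f2.png

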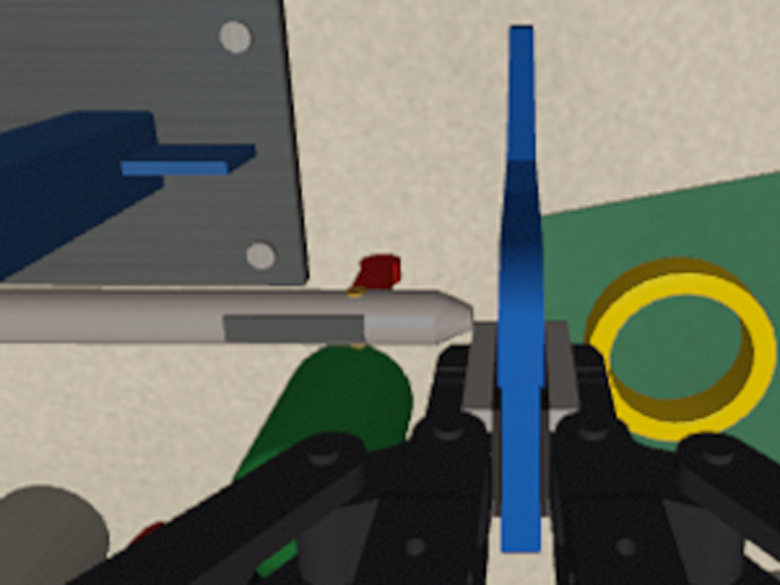

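Call:
apply_moves --motion '[{"delta_pos":[-0.001,-0.008,0],"rotation":[0,0,0],"fingers":0},{"delta_pos":[-0.001,-0.018,0],"rotation":[0,0,0],"fingers":0},{"delta_pos":[-0.001,-0.028,0],"rotation":[0,0,0],"fingers":0},{"delta_pos":[-0.001,-0.038,0],"rotation":[0,0,0],"fingers":0},{"delta_pos":[-0.001,-0.044,0],"rotation":[0,0,0],"fingers":0}]'

```text
time_s: 7.85
tcp_pos: [0.6062, -0.1369, 0.2229]
tool_rot: [[-0.981, 0.194, 0.0], [0.194, 0.981, -0.0], [-0.0, -0.0, -1.0]]
ft_force: [0.3, 0.3, -2.6]
width: 0.0068
```

```bash
python3 - <<'E'
from h import *
s=snap("g")
E
```

```text
t 7.85 tcp [ 0.6062 -0.1369  0.2229] yaw 78.82 F [ 0.3   0.25 -2.63] M [-0.04  0.   -0.04] w 0.0068
delta [-0.0019  0.1022  0.0018] rot [-0.0001  0.0001 -0.0004]
```

View pics/g1.png

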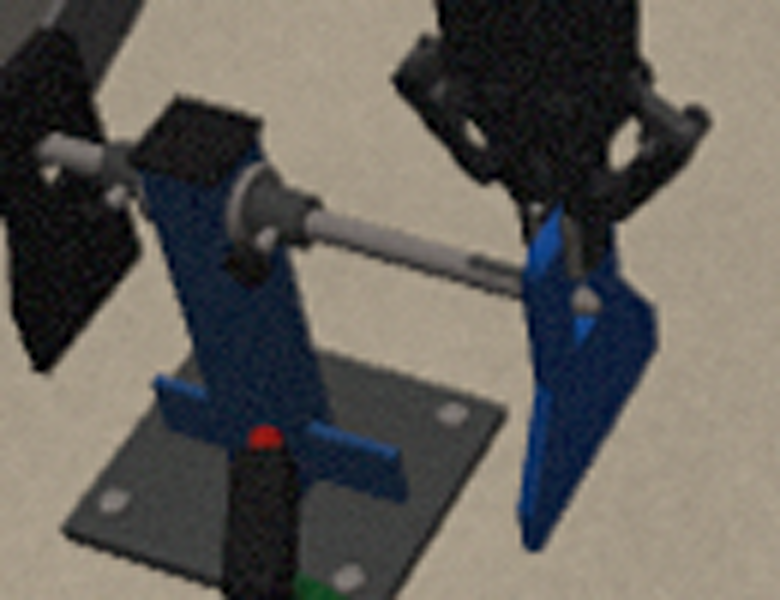

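View pics/g2.png

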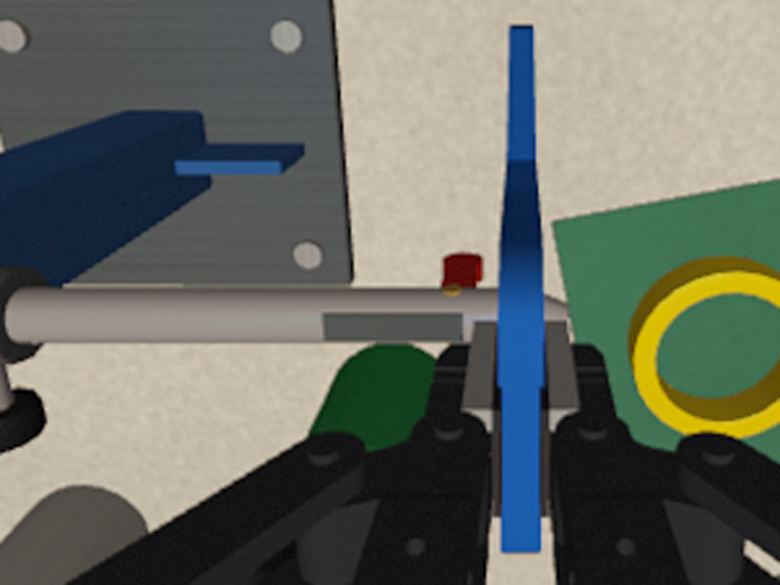

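Call:
apply_moves --motion '[{"delta_pos":[0,-0.01,0],"rotation":[0,0,0],"fingers":0},{"delta_pos":[0,-0.02,0],"rotation":[0,0,0],"fingers":0},{"delta_pos":[0,-0.03,0],"rotation":[0,0,0],"fingers":0},{"delta_pos":[0,-0.04,0],"rotation":[0,0,0],"fingers":0},{"delta_pos":[0,-0.05,0],"rotation":[0,0,0],"fingers":0}]'

```text
time_s: 8.45
tcp_pos: [0.6015, -0.1608, 0.2228]
tool_rot: [[-0.981, 0.193, 0.0], [0.193, 0.981, 0.0], [-0.0, 0.0, -1.0]]
ft_force: [-0.3, 0.9, -1.7]
width: 0.0066
```

```bash
python3 - <<'E'
from h import *
s=snap("i")
E
```

```text
t 8.45 tcp [ 0.6015 -0.1608  0.2228] yaw 78.88 F [-0.27  0.89 -1.66] M [ 0.07 -0.05 -0.03] w 0.0066
delta [-0.002   0.1508  0.0017] rot [ 0.      0.     -0.0001]
```

View pics/i1.png

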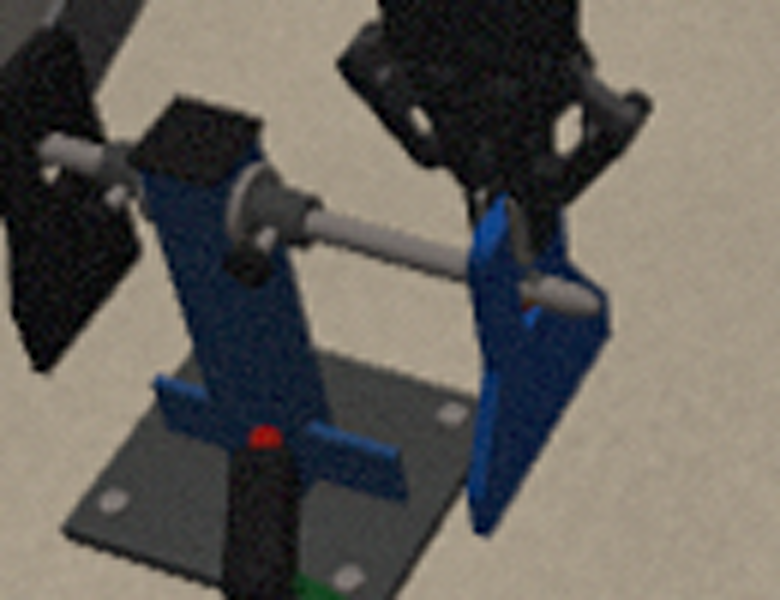

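View pics/i2.png

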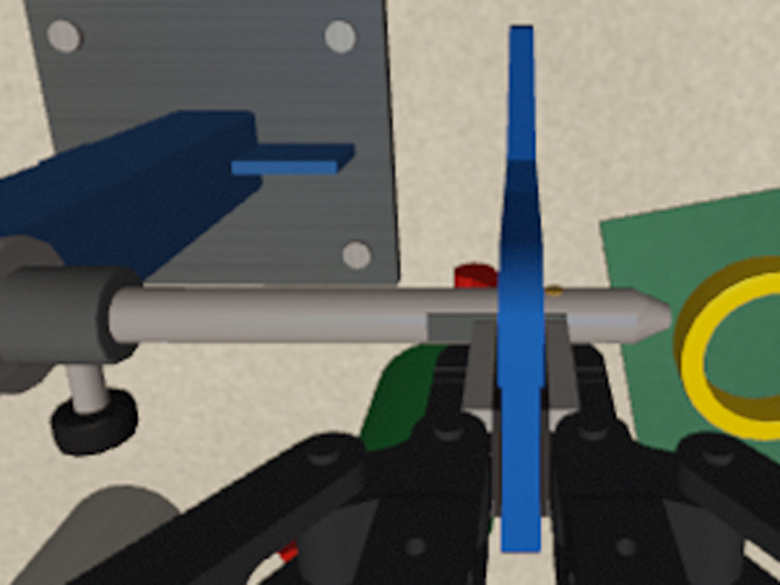

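Call:
apply_moves --motion '[{"delta_pos":[0,-0.008,0],"rotation":[0,0,0],"fingers":0},{"delta_pos":[0,-0.016,0],"rotation":[0,0,0],"fingers":0},{"delta_pos":[0,-0.024,0],"rotation":[0,0,0],"fingers":0},{"delta_pos":[0,-0.032,0],"rotation":[0,0,0],"fingers":0},{"delta_pos":[0,-0.04,0],"rotation":[0,0,0],"fingers":0}]'

```text
time_s: 9.05
tcp_pos: [0.5976, -0.1804, 0.2228]
tool_rot: [[-0.981, 0.193, 0.0], [0.193, 0.981, -0.0], [-0.0, -0.0, -1.0]]
ft_force: [-0.7, -0.6, -2.5]
width: 0.0071
```

Call:
apply_moves --motion '[{"delta_pos":[0,-0.01,0],"rotation":[0,0,0],"fingers":0},{"delta_pos":[0,-0.02,0],"rotation":[0,0,0],"fingers":0},{"delta_pos":[0,-0.03,0],"rotation":[0,0,0],"fingers":0},{"delta_pos":[0,-0.04,0],"rotation":[0,0,0],"fingers":0},{"delta_pos":[0,-0.048,0],"rotation":[0,0,0],"fingers":0}]'

```text
time_s: 9.55
tcp_pos: [0.5929, -0.2042, 0.2228]
tool_rot: [[-0.981, 0.193, 0.0], [0.193, 0.981, -0.0], [-0.0, -0.0, -1.0]]
ft_force: [-0.3, -0.4, -2.5]
width: 0.0069
```

```bash
python3 - <<'E'
from h import *
s=snap("j")
E
```

```text
t 9.55 tcp [ 0.5929 -0.2042  0.2228] yaw 78.86 F [-0.29 -0.41 -2.47] M [0.03 0.02 0.02] w 0.0069
delta [-0.002   0.2392  0.0017] rot [-0.      0.     -0.0002]
```

View pics/j1.png

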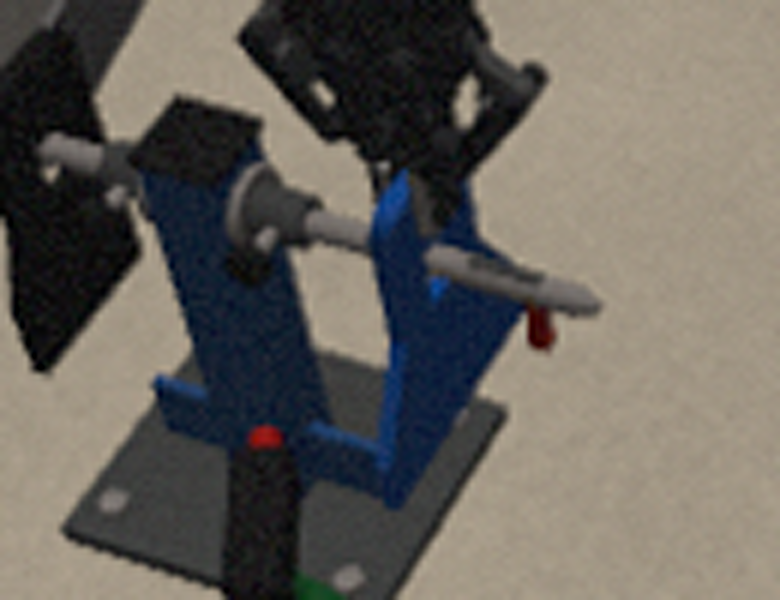

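View pics/j2.png

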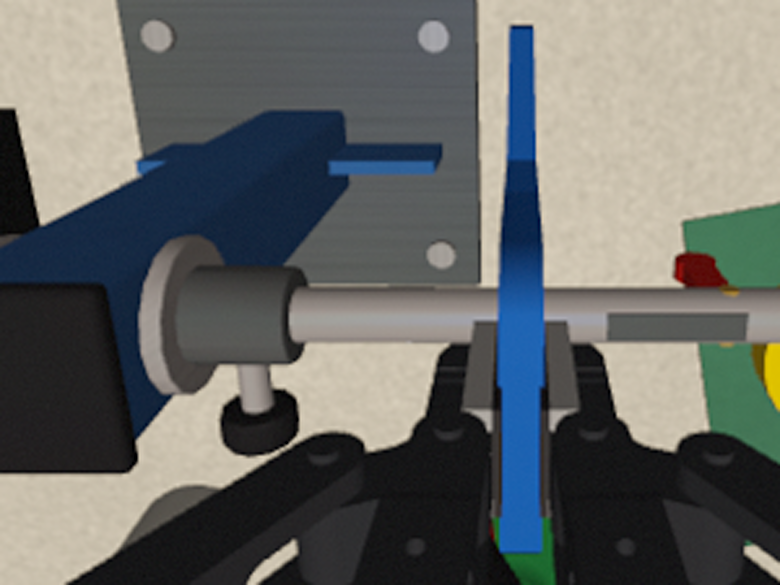

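Call:
apply_moves --motion '[{"delta_pos":[0,0.012,0],"rotation":[0,0,0],"fingers":0},{"delta_pos":[0,0.03,0],"rotation":[0,0,0],"fingers":0},{"delta_pos":[0,0.048,0],"rotation":[0,0,0],"fingers":0},{"delta_pos":[0,0.06,0],"rotation":[0,0,0],"fingers":0},{"delta_pos":[0,0.064,0],"rotation":[0,0,0],"fingers":0}]'

```text
time_s: 10.15
tcp_pos: [0.5998, -0.1701, 0.2228]
tool_rot: [[-0.982, 0.19, 0.0], [0.19, 0.982, 0.001], [0.0, 0.001, -1.0]]
ft_force: [-0.4, 0.7, -1.7]
width: 0.0069
```

Call:
apply_moves --motion '[{"delta_pos":[0,0,0],"rotation":[0,0,0],"fingers":0},{"delta_pos":[0,0,0],"rotation":[0,0,0],"fingers":0},{"delta_pos":[0,0,0],"rotation":[0,0,0],"fingers":0}]'

```text
time_s: 10.45
tcp_pos: [0.5991, -0.1727, 0.2229]
tool_rot: [[-0.981, 0.194, 0.0], [0.194, 0.981, -0.0], [-0.0, -0.0, -1.0]]
ft_force: [-0.5, 0.2, -2.0]
width: 0.0068
```

```bash
python3 - <<'E'
from h import *
s=snap("k")
E
```

```text
t 10.45 tcp [ 0.5991 -0.1727  0.2229] yaw 78.84 F [-0.49  0.19 -2.01] M [-0.05 -0.02 -0.02] w 0.0068
delta [-0.002   0.1751  0.0017] rot [-0.0001  0.     -0.0003]
```

View pics/k2.png

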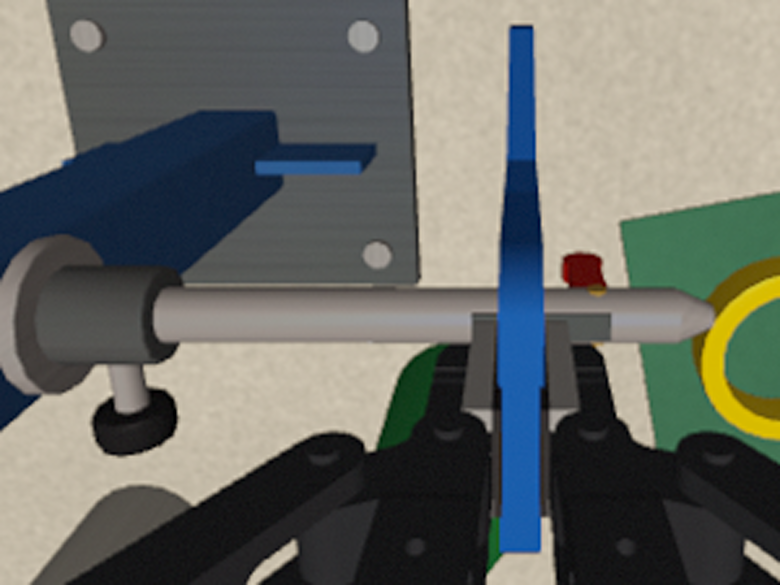

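View pics/k1.png

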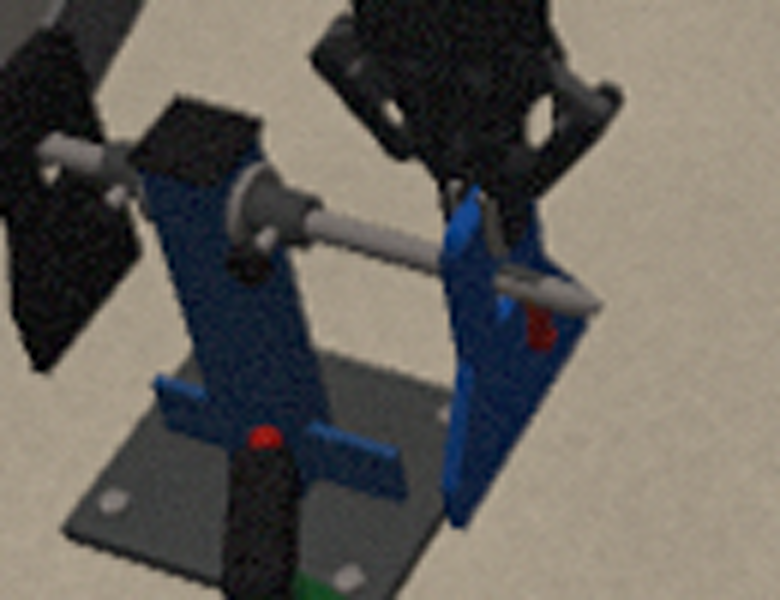

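Call:
apply_moves --motion '[{"delta_pos":[0,0.003,0],"rotation":[0,0,0],"fingers":0},{"delta_pos":[0,0.006,0],"rotation":[0,0,0],"fingers":0},{"delta_pos":[0,0.008,0],"rotation":[0,0,0],"fingers":0},{"delta_pos":[0,0.008,0],"rotation":[0,0,0],"fingers":0}]'

```text
time_s: 10.95
tcp_pos: [0.6001, -0.1678, 0.2228]
tool_rot: [[-0.981, 0.192, 0.0], [0.192, 0.981, 0.0], [-0.0, 0.0, -1.0]]
ft_force: [0.3, 0.6, -3.1]
width: 0.0064
```

Call:
apply_moves --motion '[{"delta_pos":[0,0.001,0],"rotation":[0,0,0],"fingers":0},{"delta_pos":[0,0.002,0],"rotation":[0,0,0],"fingers":0},{"delta_pos":[0,0.002,0],"rotation":[0,0,0],"fingers":0}]'

```text
time_s: 11.25
tcp_pos: [0.6003, -0.1671, 0.2228]
tool_rot: [[-0.981, 0.193, 0.0], [0.193, 0.981, 0.0], [-0.0, 0.0, -1.0]]
ft_force: [-0.0, -0.6, -2.0]
width: 0.0068
```

Call:
apply_moves --motion '[{"delta_pos":[0,0.001,0],"rotation":[0,0,0],"fingers":0},{"delta_pos":[0,0.002,0],"rotation":[0,0,0],"fingers":0},{"delta_pos":[0,0.002,0],"rotation":[0,0,0],"fingers":0}]'

```text
time_s: 11.55
tcp_pos: [0.6005, -0.1661, 0.2228]
tool_rot: [[-0.981, 0.193, 0.0], [0.193, 0.981, 0.0], [-0.0, 0.0, -1.0]]
ft_force: [-0.1, -0.1, -2.0]
width: 0.0068
```

Call:
apply_moves --motion '[{"delta_pos":[0,0.001,0],"rotation":[0,0,0],"fingers":0},{"delta_pos":[0,0.0015,0],"rotation":[0,0,0],"fingers":0},{"delta_pos":[0,0.0015,0],"rotation":[0,0,0],"fingers":0}]'

```text
time_s: 11.85
tcp_pos: [0.6006, -0.1654, 0.2228]
tool_rot: [[-0.981, 0.193, 0.0], [0.193, 0.981, 0.0], [-0.0, 0.0, -1.0]]
ft_force: [-0.4, -0.1, -1.7]
width: 0.0069
```

Call:
apply_moves --motion '[{"delta_pos":[0,0.001,0],"rotation":[0,0,0],"fingers":0},{"delta_pos":[0,0.0015,0],"rotation":[0,0,0],"fingers":0},{"delta_pos":[0,0.0015,0],"rotation":[0,0,0],"fingers":0}]'

```text
time_s: 12.15
tcp_pos: [0.6007, -0.1647, 0.2228]
tool_rot: [[-0.981, 0.193, 0.0], [0.193, 0.981, 0.0], [-0.0, 0.0, -1.0]]
ft_force: [-0.3, 0.6, -2.6]
width: 0.0065
```

```bash
python3 - <<'E'
from h import *
s=snap("l",ns=("wrist",))
E
```

```text
t 12.15 tcp [ 0.6007 -0.1647  0.2228] yaw 78.89 F [-0.3   0.64 -2.61] M [-0.02  0.04 -0.02] w 0.0065
delta [-0.002   0.1587  0.0017] rot [ 0.  0. -0.]
```

View pics/l2.png

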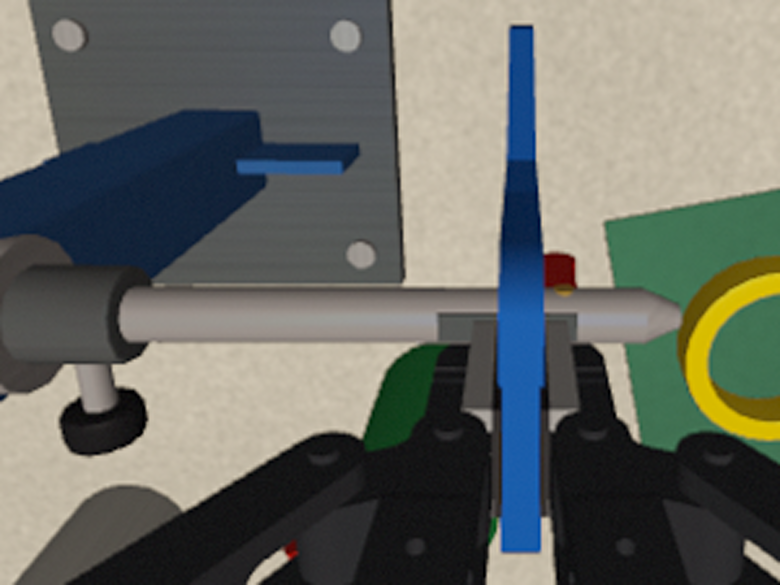

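Call:
apply_moves --motion '[{"delta_pos":[0,0.001,0],"rotation":[0,0,0],"fingers":0},{"delta_pos":[0,0.001,0],"rotation":[0,0,0],"fingers":0},{"delta_pos":[0,0.001,0],"rotation":[0,0,0],"fingers":0}]'

```text
time_s: 12.5
tcp_pos: [0.6008, -0.1642, 0.2228]
tool_rot: [[-0.981, 0.193, 0.0], [0.193, 0.981, 0.0], [-0.0, 0.0, -1.0]]
ft_force: [-0.0, -0.5, -1.7]
width: 0.0067
```

Call:
apply_moves --motion '[{"delta_pos":[0,0.001,0],"rotation":[0,0,0],"fingers":0},{"delta_pos":[0,0.001,0],"rotation":[0,0,0],"fingers":0},{"delta_pos":[0,0.001,0],"rotation":[0,0,0],"fingers":0}]'

```text
time_s: 12.8
tcp_pos: [0.6009, -0.1639, 0.2228]
tool_rot: [[-0.981, 0.193, -0.0], [0.193, 0.981, -0.0], [-0.0, -0.0, -1.0]]
ft_force: [-0.2, 0.3, -1.4]
width: 0.0067
```

Call:
apply_moves --motion '[{"delta_pos":[0,0.001,0],"rotation":[0,0,0],"fingers":0},{"delta_pos":[0,0.001,0],"rotation":[0,0,0],"fingers":0},{"delta_pos":[0,0.001,0],"rotation":[0,0,0],"fingers":0}]'

```text
time_s: 13.1
tcp_pos: [0.6009, -0.1637, 0.2228]
tool_rot: [[-0.981, 0.193, -0.0], [0.193, 0.981, -0.001], [-0.0, -0.001, -1.0]]
ft_force: [-0.6, -2.1, -2.3]
width: 0.0064
```

Call:
apply_moves --motion '[{"delta_pos":[0,0,0],"rotation":[0,0,0],"fingers":0},{"delta_pos":[0,0,0],"rotation":[0,0,0],"fingers":0}]'

```text
time_s: 13.3
tcp_pos: [0.6009, -0.1637, 0.2228]
tool_rot: [[-0.981, 0.193, 0.0], [0.193, 0.981, -0.0], [-0.0, -0.0, -1.0]]
ft_force: [-1.0, -1.7, -1.9]
width: 0.007
```

Call:
apply_moves --motion '[{"delta_pos":[0,0.0006,0],"rotation":[0,0,0],"fingers":0},{"delta_pos":[0,0.0006,0],"rotation":[0,0,0],"fingers":0},{"delta_pos":[0,0.0006,0],"rotation":[0,0,0],"fingers":0}]'

```text
time_s: 13.6
tcp_pos: [0.6009, -0.1635, 0.2228]
tool_rot: [[-0.981, 0.193, -0.0], [0.193, 0.981, -0.001], [-0.0, -0.001, -1.0]]
ft_force: [-1.0, -3.0, -2.5]
width: 0.0071
```

Call:
apply_moves --motion '[{"delta_pos":[0,0,0],"rotation":[0,0,0],"fingers":0}]'

```text
time_s: 13.7
tcp_pos: [0.601, -0.1634, 0.2229]
tool_rot: [[-0.981, 0.193, 0.0], [0.193, 0.981, -0.001], [-0.0, -0.001, -1.0]]
ft_force: [-1.5, -2.5, -3.3]
width: 0.0066
```

Call:
apply_moves --motion '[{"delta_pos":[0,0.0006,0],"rotation":[0,0,0],"fingers":0},{"delta_pos":[0,0.0012,0],"rotation":[0,0,0],"fingers":0},{"delta_pos":[0,0.0012,0],"rotation":[0,0,0],"fingers":0}]'

```text
time_s: 14.0
tcp_pos: [0.601, -0.1632, 0.2229]
tool_rot: [[-0.981, 0.193, -0.0], [0.193, 0.981, -0.001], [-0.0, -0.001, -1.0]]
ft_force: [-0.0, -5.0, -3.1]
width: 0.0064
```

Call:
apply_moves --motion '[{"delta_pos":[0,0.0004,0],"rotation":[0,0,0],"fingers":0},{"delta_pos":[0,0.0004,0],"rotation":[0,0,0],"fingers":0}]'

```text
time_s: 14.2
tcp_pos: [0.601, -0.1631, 0.2229]
tool_rot: [[-0.981, 0.193, -0.0], [0.193, 0.981, -0.001], [-0.0, -0.001, -1.0]]
ft_force: [-0.4, -5.3, -2.4]
width: 0.0066
```

Call:
apply_moves --motion '[{"delta_pos":[0,0.0006,0],"rotation":[0,0,0],"fingers":0},{"delta_pos":[0,0.0006,0],"rotation":[0,0,0],"fingers":0},{"delta_pos":[0,0.0006,0],"rotation":[0,0,0],"fingers":0}]'

```text
time_s: 14.5
tcp_pos: [0.601, -0.163, 0.2229]
tool_rot: [[-0.981, 0.194, -0.0], [0.194, 0.981, -0.001], [-0.0, -0.001, -1.0]]
ft_force: [-0.3, -5.1, -1.8]
width: 0.0067
```

Call:
apply_moves --motion '[{"delta_pos":[0,0.0002,0],"rotation":[0,0,0],"fingers":0},{"delta_pos":[0,0.0002,0],"rotation":[0,0,0],"fingers":0},{"delta_pos":[0,0.0002,0],"rotation":[0,0,0],"fingers":0}]'

```text
time_s: 14.8
tcp_pos: [0.601, -0.163, 0.2229]
tool_rot: [[-0.981, 0.194, -0.0], [0.194, 0.981, -0.002], [-0.0, -0.002, -1.0]]
ft_force: [-1.1, -5.1, -1.7]
width: 0.0065
```

Call:
apply_moves --motion '[{"delta_pos":[0,0,0],"rotation":[0,0,0],"fingers":0},{"delta_pos":[0,0,0],"rotation":[0,0,0],"fingers":0},{"delta_pos":[0,0,0],"rotation":[0,0,0],"fingers":0},{"delta_pos":[0,0,0],"rotation":[0,0,0],"fingers":0}]'

```text
time_s: 15.2
tcp_pos: [0.601, -0.163, 0.2229]
tool_rot: [[-0.981, 0.194, -0.0], [0.194, 0.981, -0.002], [-0.0, -0.001, -1.0]]
ft_force: [-0.9, -6.1, -3.2]
width: 0.0067
```

```bash
python3 - <<'E'
from h import *
s=snap("m")
E
```

```text
t 15.2 tcp [ 0.601  -0.163   0.2229] yaw 78.84 F [-0.91 -6.15 -3.24] M [-1.55  0.28  0.02] w 0.0067
delta [-0.0019  0.1553  0.0015] rot [-0.0005  0.0001 -0.0004]
```

View pics/m1.png

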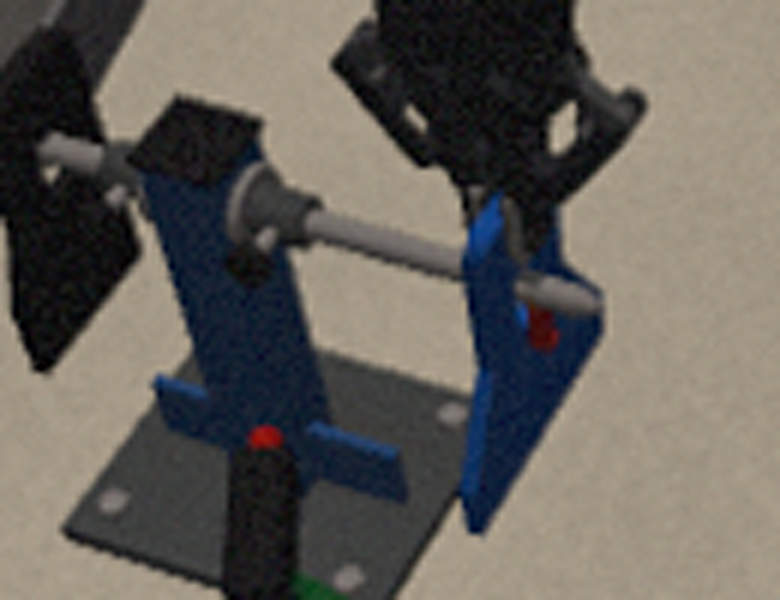

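Call:
apply_moves --motion '[{"delta_pos":[0,0.0004,0],"rotation":[0,0,0],"fingers":0},{"delta_pos":[0,0.0004,0],"rotation":[0,0,0],"fingers":0},{"delta_pos":[0,0.0004,0],"rotation":[0,0,0],"fingers":0},{"delta_pos":[0,0.0004,0],"rotation":[0,0,0],"fingers":0},{"delta_pos":[0,0.0004,0],"rotation":[0,0,0],"fingers":0}]'

```text
time_s: 15.8
tcp_pos: [0.601, -0.163, 0.2229]
tool_rot: [[-0.981, 0.194, -0.0], [0.194, 0.981, -0.002], [-0.0, -0.002, -1.0]]
ft_force: [-0.9, -6.3, -1.6]
width: 0.0069
```

Call:
apply_moves --motion '[{"delta_pos":[0,0.0002,0],"rotation":[0,0,0],"fingers":0},{"delta_pos":[0,0.0002,0],"rotation":[0,0,0],"fingers":0},{"delta_pos":[0,0.0002,0],"rotation":[0,0,0],"fingers":0},{"delta_pos":[0,0.0002,0],"rotation":[0,0,0],"fingers":0},{"delta_pos":[0,0.0002,0],"rotation":[0,0,0],"fingers":0}]'

```text
time_s: 16.3
tcp_pos: [0.601, -0.163, 0.2229]
tool_rot: [[-0.981, 0.194, -0.0], [0.194, 0.981, -0.002], [-0.0, -0.002, -1.0]]
ft_force: [-0.9, -5.7, -2.1]
width: 0.0062
```

Call:
apply_moves --motion '[{"delta_pos":[0,0.0006,0],"rotation":[0,0,0],"fingers":0},{"delta_pos":[0,0.0006,0],"rotation":[0,0,0],"fingers":0},{"delta_pos":[0,0.0006,0],"rotation":[0,0,0],"fingers":0},{"delta_pos":[0,0.0006,0],"rotation":[0,0,0],"fingers":0},{"delta_pos":[0,0.0006,0],"rotation":[0,0,0],"fingers":0}]'

```text
time_s: 16.8
tcp_pos: [0.601, -0.1629, 0.2229]
tool_rot: [[-0.981, 0.194, -0.0], [0.194, 0.981, -0.002], [-0.0, -0.002, -1.0]]
ft_force: [-0.7, -6.5, -2.5]
width: 0.0067
```

Call:
apply_moves --motion '[{"delta_pos":[0,0,0],"rotation":[0,0,0],"fingers":0}]'

```text
time_s: 16.9
tcp_pos: [0.601, -0.1629, 0.2229]
tool_rot: [[-0.981, 0.194, -0.0], [0.194, 0.981, -0.002], [-0.0, -0.002, -1.0]]
ft_force: [-0.8, -6.8, -2.3]
width: 0.0067
```

Call:
apply_moves --motion '[{"delta_pos":[0,-0.006,0],"rotation":[0,0,0],"fingers":0},{"delta_pos":[0,-0.02,0],"rotation":[0,0,0],"fingers":0},{"delta_pos":[0,-0.036,0],"rotation":[0,0,0],"fingers":0},{"delta_pos":[0,-0.048,0],"rotation":[0,0,0],"fingers":0},{"delta_pos":[0,-0.054,0],"rotation":[0,0,0],"fingers":0}]'

```text
time_s: 17.4
tcp_pos: [0.596, -0.1884, 0.2229]
tool_rot: [[-0.981, 0.194, 0.0], [0.194, 0.981, 0.0], [-0.0, 0.0, -1.0]]
ft_force: [-0.1, -0.6, -1.7]
width: 0.0067
```

Call:
apply_moves --motion '[{"delta_pos":[0,0,0.001],"rotation":[0,0,0],"fingers":0},{"delta_pos":[0,0,0.002],"rotation":[0,0,0],"fingers":0},{"delta_pos":[0,0,0.003],"rotation":[0,0,0],"fingers":0},{"delta_pos":[0,0,0.004],"rotation":[0,0,0],"fingers":0},{"delta_pos":[0,0,0.004],"rotation":[0,0,0],"fingers":0}]'

```text
time_s: 17.9
tcp_pos: [0.5962, -0.1874, 0.2207]
tool_rot: [[-0.981, 0.192, -0.0], [0.192, 0.981, 0.0], [0.0, 0.0, -1.0]]
ft_force: [0.1, -0.0, -2.8]
width: 0.007
```

Call:
apply_moves --motion '[{"delta_pos":[0,0,0.001],"rotation":[0,0,0],"fingers":0},{"delta_pos":[0,0,0.002],"rotation":[0,0,0],"fingers":0},{"delta_pos":[0,0,0.002],"rotation":[0,0,0],"fingers":0}]'

```text
time_s: 18.2
tcp_pos: [0.5962, -0.1877, 0.2197]
tool_rot: [[-0.981, 0.193, -0.0], [0.193, 0.981, 0.0], [0.0, 0.0, -1.0]]
ft_force: [0.6, -0.3, -2.0]
width: 0.0064
```

```bash
python3 - <<'E'
from h import *
s=snap("n")
E
```

```text
t 18.2 tcp [ 0.5962 -0.1877  0.2197] yaw 78.89 F [ 0.57 -0.28 -2.03] M [ 0.05  0.02 -0.01] w 0.0064
delta [-0.0021  0.2056 -0.0045] rot [ 0.     -0.     -0.0001]
```

View pics/n1.png

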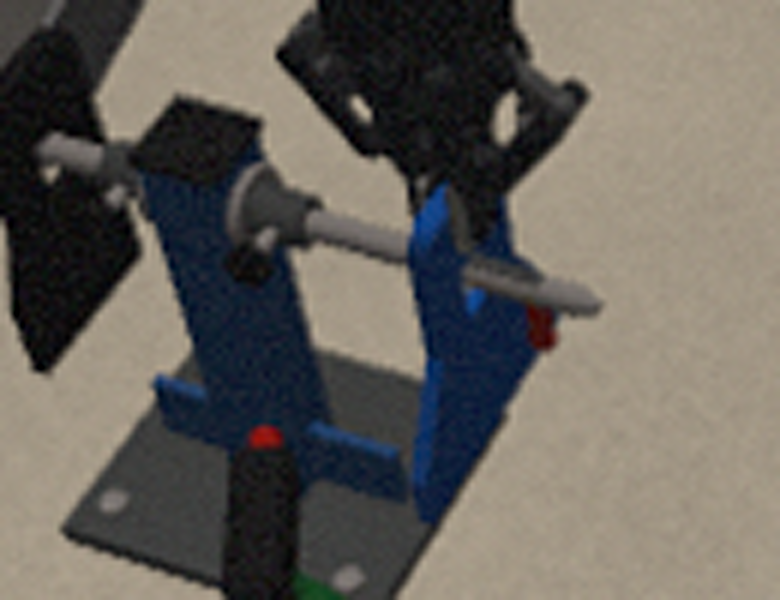

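View pics/n2.png

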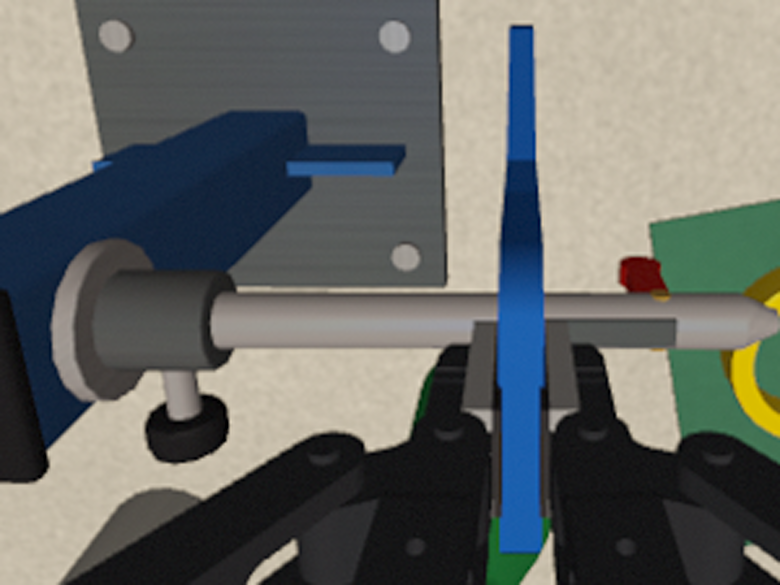

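Call:
apply_moves --motion '[{"delta_pos":[0,0,0.0006],"rotation":[0,0,0],"fingers":0},{"delta_pos":[0,0,0.001],"rotation":[0,0,0],"fingers":0},{"delta_pos":[0,0,0.001],"rotation":[0,0,0],"fingers":0}]'

```text
time_s: 18.6
tcp_pos: [0.5962, -0.1877, 0.2193]
tool_rot: [[-0.981, 0.193, 0.0], [0.193, 0.981, 0.0], [-0.0, 0.0, -1.0]]
ft_force: [0.0, 0.8, -2.2]
width: 0.007
```

Call:
apply_moves --motion '[{"delta_pos":[0,0,0.0006],"rotation":[0,0,0],"fingers":0},{"delta_pos":[0,0,0.001],"rotation":[0,0,0],"fingers":0},{"delta_pos":[0,0,0.001],"rotation":[0,0,0],"fingers":0}]'

```text
time_s: 18.9
tcp_pos: [0.5962, -0.1877, 0.2191]
tool_rot: [[-0.981, 0.193, 0.0], [0.193, 0.981, 0.0], [-0.0, 0.0, -1.0]]
ft_force: [-1.3, -0.6, -0.8]
width: 0.0065
```

Call:
apply_moves --motion '[{"delta_pos":[0,0,0.0006],"rotation":[0,0,0],"fingers":0},{"delta_pos":[0,0,0.001],"rotation":[0,0,0],"fingers":0},{"delta_pos":[0,0,0.001],"rotation":[0,0,0],"fingers":0}]'

```text
time_s: 19.2
tcp_pos: [0.5963, -0.1877, 0.2189]
tool_rot: [[-0.981, 0.193, 0.001], [0.193, 0.981, 0.0], [-0.001, 0.0, -1.0]]
ft_force: [-2.1, 0.2, 3.9]
width: 0.0064
```

Call:
apply_moves --motion '[{"delta_pos":[0,0,-0.0008],"rotation":[0,0,0],"fingers":0},{"delta_pos":[0,0,-0.0008],"rotation":[0,0,0],"fingers":0},{"delta_pos":[0,0,-0.0008],"rotation":[0,0,0],"fingers":0}]' --squeeze 30

```text
time_s: 19.5
tcp_pos: [0.5963, -0.1877, 0.2189]
tool_rot: [[-0.981, 0.193, 0.0], [0.193, 0.981, 0.0], [-0.0, 0.0, -1.0]]
ft_force: [-1.9, 0.3, 2.7]
width: 0.0067
```

```bash
python3 - <<'E'
from h import *
s=snap("o")
E
```

```text
t 19.5 tcp [ 0.5963 -0.1877  0.2189] yaw 78.89 F [-1.86  0.28  2.65] M [0.1  0.34 0.03] w 0.0067
delta [-0.0018  0.2057 -0.0061] rot [ 0.      0.0001 -0.0001]
```

Call:
apply_moves --motion '[{"delta_pos":[0,0,-0.001],"rotation":[0,0,0],"fingers":0.1},{"delta_pos":[0,0,-0.001],"rotation":[0,0,0],"fingers":0.15},{"delta_pos":[0,0,-0.001],"rotation":[0,0,0],"fingers":0.25},{"delta_pos":[0,0,-0.001],"rotation":[0,0,0],"fingers":0.3},{"delta_pos":[0,0,-0.001],"rotation":[0,0,0],"fingers":0.3}]'

```text
time_s: 20.1
tcp_pos: [0.5962, -0.1877, 0.2191]
tool_rot: [[-0.981, 0.193, -0.0], [0.193, 0.981, 0.0], [0.0, 0.0, -1.0]]
ft_force: [0.3, 0.2, -0.6]
width: 0.0257
```

```bash
python3 - <<'E'
from h import *
s=snap("p")
E
```

```text
t 20.1 tcp [ 0.5962 -0.1877  0.2191] yaw 78.89 F [ 0.27  0.17 -0.58] M [-0.    0.05  0.03] w 0.0257
delta [-0.002   0.2056 -0.0058] rot [ 0. -0. -0.]
```

View pics/p1.png

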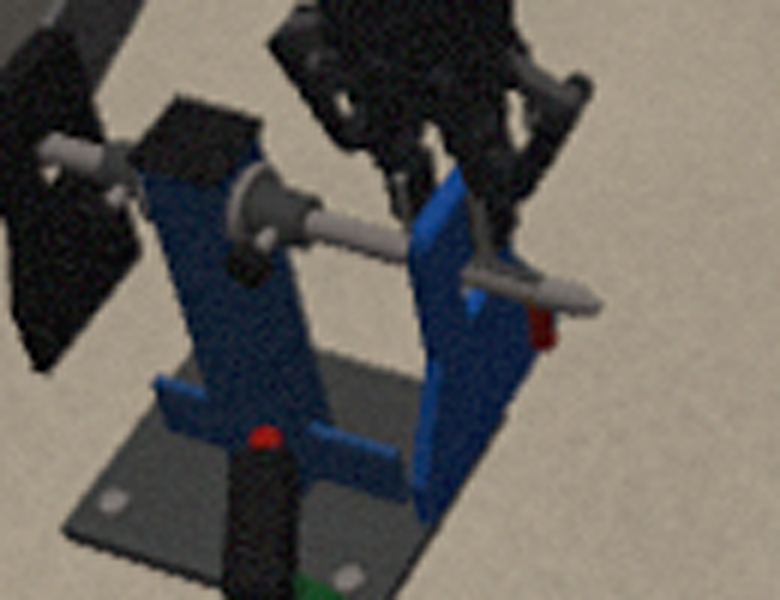

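View pics/p2.png

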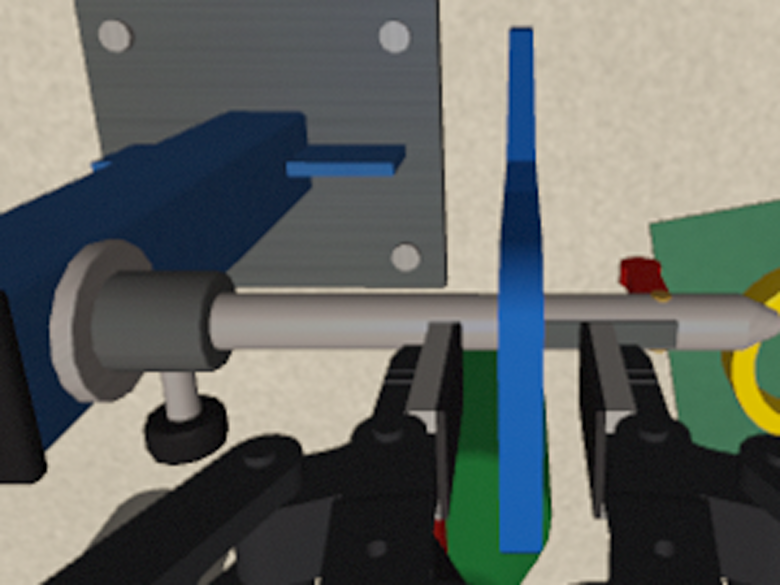

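Call:
apply_moves --motion '[{"delta_pos":[0,0,-0.02],"rotation":[0,0,0],"fingers":0.35},{"delta_pos":[0,0,-0.06],"rotation":[0,0,0],"fingers":0.35},{"delta_pos":[0,0,-0.12],"rotation":[0,0,0],"fingers":0.35},{"delta_pos":[0,0,-0.18],"rotation":[0,0,0],"fingers":0.35},{"delta_pos":[0,0,-0.2],"rotation":[0,0,0],"fingers":0.35}]'

```text
time_s: 20.7
tcp_pos: [0.5974, -0.1885, 0.3237]
tool_rot: [[-0.981, 0.193, 0.006], [0.193, 0.981, -0.001], [-0.006, -0.0, -1.0]]
ft_force: [0.6, 0.1, 1.0]
width: 0.03
```

Call:
apply_moves --motion '[{"delta_pos":[0,0,0],"rotation":[0,0,0],"fingers":0.35},{"delta_pos":[0,0,0],"rotation":[0,0,0],"fingers":0.35},{"delta_pos":[0,0,0],"rotation":[0,0,0],"fingers":0.35},{"delta_pos":[0,0,0],"rotation":[0,0,0],"fingers":0.35},{"delta_pos":[0,0,0],"rotation":[0,0,0],"fingers":0.35}]'

```text
time_s: 21.2
tcp_pos: [0.5959, -0.1875, 0.3182]
tool_rot: [[-0.981, 0.193, -0.002], [0.193, 0.981, 0.0], [0.002, 0.0, -1.0]]
ft_force: [1.1, -0.1, -1.0]
width: 0.03
```

```bash
python3 - <<'E'
from h import *
s=snap("q")
E
```

```text
t 21.2 tcp [ 0.5959 -0.1875  0.3182] yaw 78.89 F [ 1.12 -0.1  -0.97] M [-0. -0. -0.] w 0.03
delta [-0.003   0.2054  0.1925] rot [ 0.     -0.0005 -0.    ]
```

View pics/q1.png

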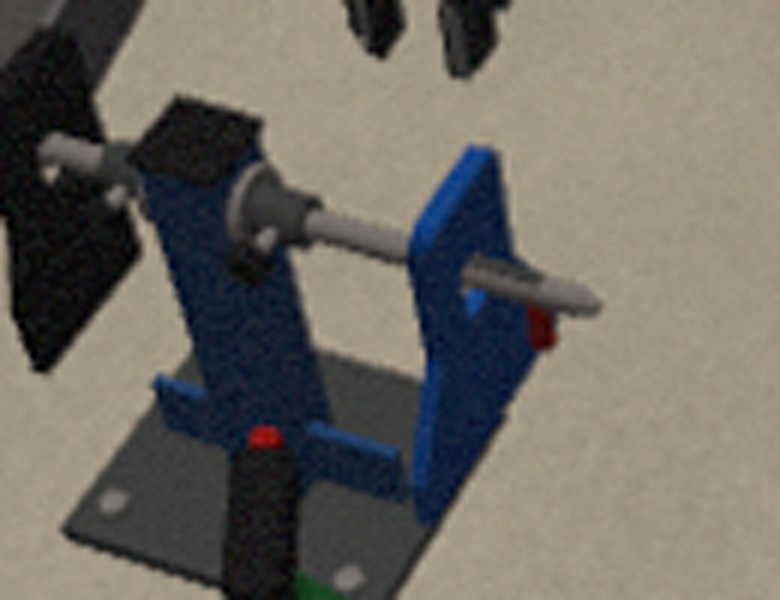

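View pics/q_wrist.png

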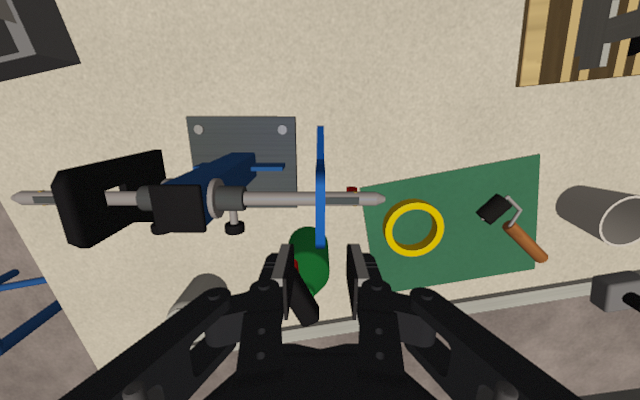

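View pics/q_scene.png

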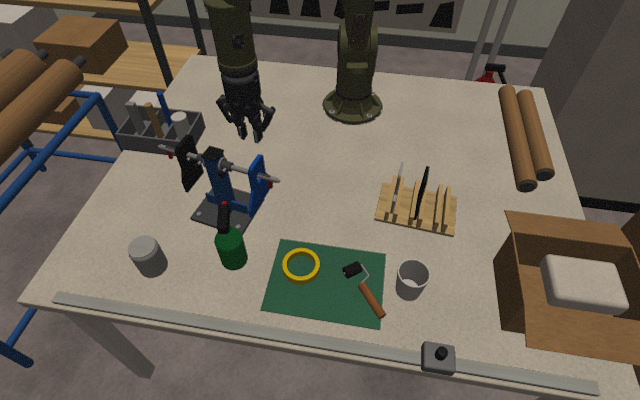

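```bash
python3 -c "
from cell import ctrl
print(ctrl.hand_in())"
```

```text
the job is handed in; nothing more can be done
None
```

The blue template now hangs by its slot on the empty peg, between the sleeve and the shut flap. I handed the job in at about 21 s; no verdict was reported.

- **Hanging:** I gripped the template from above and lifted it out of the rack. Its slot then slid along the peg with no lateral force visible above the sensor noise (about 0.7 N). The plate lifted the flap and went about 50 mm inward of the pivot; the pictures show the flap falling shut behind it.
- **Pull test:** I drew the plate back in small steps. The wrist sensor read about 3 N rising to 5–6 N, then 6.5–6.8 N for the last half second (noise about 0.7 N). The highest single reading was about 6.8 N, just under the 7 N you asked for, and the flap stayed down.
- **Release:** The plate met the peg at the height I had worked out. It was pressed on with about 6 N, judged from the wrist force, and I eased that off before opening the fingers.
- **Last pictures:** After I backed off 100 mm, the scene and wrist pictures show the plate upright on the peg, the flap hanging outside it and the gripper clear. By eye, the other items have not moved.

**Disagreements:**
- The cameras differed by 1–3 mm on the sideways position of peg and plate. I used a compromise, and the slot went on cleanly.
- On touch-down there was about 2 N of sideways force. It vanished on release.

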